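Shut and bar the top tray of a drying rack

ROBOT

A 7-joint arm with a two-finger parallel gripper is mounted at the origin on the work surface. World frame = base frame: x ahead of the robot, y to its left, z up, the work surface at z = 0. Lengths are in mm, angles in degrees, forces in N, time in s.
With the tool pointing down it reaches from about 350 to 900 mm from the base axis. Payload 8.1 kg.
Tool frame: the origin (TCP) lies midway between the tips of the shut fingers; the grasp point (between the pads) lies 19 mm behind it; y points along the fingers, z is the direction in which the jaws open and shut, and the axes are right-handed (so a half turn about y gives the same grasp; the last joint's range is limited). The gripper opens to 92 mm and grips with 3 to 60 N. Pads are 19 mm wide; open, the fingers measure 130 mm over their backs; the gripper's body (75 mm by 190 mm) begins 47 mm behind the grasp point.
Start: joints at [66.658, 24.895, 1.432, 90.138, -0.665, 64.973, -4.303], TCP at [187.54, -596.213, 226.742] pointing down, gripper open.
Joint ranges: [-149.89, 149.89], [-25.12, 119.58], [-72.63, 75.52], [4.76, 147.25], [-75.54, 255.54], [6.69, 114.76], [-157.13, 157.13]. Speed limits (degrees/s): [127.2, 127.2, 172.46, 172.46, 180, 180, 180].

INTERFACE

Orientations are given as [roll, pitch, yaw] about the fixed x, y, z axes, in that order (R = Rz(yaw) Ry(pitch) Rx(roll)).
In Python, from station import status, imaging, robot gives the robot as it stands.
- The arm moves only by the tool step_arm, never from a script. Its argument "deltas" is a list of rows, each an object with "slide": the shift along the tool's x, y, z in m, a list of three; "dr": the turn, a rotation vector about the tool's x, y, z in rad, a list of three; "grip": the finger opening in m, from 0 to 0.0918. In form: [{"slide": [tx, ty, tz], "dr": [ax, ay, az], "grip": grip}, ...]. A call has 1 to 12 rows; each row is the pose to reach, as a shift and turn from the pose commanded when the call began, along the tool's axes at that moment; what a row does not reach only later rows make up. A row lasts 1/10 s, in which the tool goes at most 50 mm and 8.59 degrees, less where a joint would pass 70% of its speed; a pose out of reach is approached as far as the arm can. A call with a gripper value outside its range is refused whole. The fingers move at their own pace and stop on an object; "grip_force" is the grip in N (left out, the last holds). Time passes only in rows, so rows that repeat a pose let the fingers close. It gives the time, the measured TCP pose, the force and the opening at its end, in the units of the state.
- status.state(): the state, without advancing time (a new reading comes with each control period).
- imaging.get_image(name): name is "side" or "top" or "wrist"; returns a dict with "img" (420x560x3 uint8, red, green, blue), "intrinsics" (3x3 intrinsics, pixels), "k1" (the pictures are not rectified: a ray, as slopes to the right and down, at radius r is drawn at 1 + k1 r^2 times it, then the intrinsics apply), "cam_to_world" (4x4, takes a point from camera to world coordinates). Camera axes: x right, y down, z forward; pixel columns grow to the right and rows downward; lengths in mm; the calibration is good to about 2 mm. A picture is of the moment at which its call begins. There is no depth.
- robot.job_done(): hands the job in, once; it reports no verdict.
Trained networks look in the newest picture that a camera, given by its name, has taken for a name from the list of things; names that differ only in an ending like _2 or _b are one class to them, and where a whole thing is asked for, a point or a joint stands for the part that bears it (a point fixed in the world has none). Each returns a list of dicts, best first, with "p" (0 to 1); they miss things now and then, are a little off and sometimes report something else, mostly with a low value. They report only what shows in the picture. A call takes as long as a camera call. They do not tell look-alikes from the thing itself.
- imaging.outline_of(camera, name): "region" (420x560 bool, what is visible of it) and "pixel" ([column, row] in pixels, amid what is visible of it).
The state is a dict: "time": time; "qpos": joint angles; "dq": joint speeds; "effort": joint torques, N m; "ee_pos": TCP position; "eef_rot": TCP orientation; "force": force on the tool from outside, world axes, zero at the start; "torque": the same for the moment, N m; "width": finger opening in mm.
Only numpy, scipy, OpenCV 4.12 (cv2) and the standard library are available. Lean on these libraries where they do the work, as an engineer would, in place of code of your own. Each camera call takes 0.05 s, during which the arm holds its last target.

TASK

The top tray of the bench drying rack has been left drawn out: slide it fully home, lifting its front over the stop blocks so that it drops in behind them and lies flat. Then pick up the loose sprung bar from the bench and fit it across the rack above the tray's front, one end in each of the two top cups, like the bars on the tiers below, and let go of it. Leave the other things on the bench where they are.

Things in the scene. Friction and masses are not known exactly. Their poses are not given: they have to be found in the camera images.
- rack: Fixed three-tier steel bench rack, 200 wide, 210 deep, 255 mm high; its two lower tiers already hold fixed trays and bars (handles out to x = -78). Origin: on the bench, midway between the front posts, below the cup axis; x points into the rack, y left, z up. Front posts: x -18 to 18, y +-82 (inner face) to +-100, tops z = 255. Nothing lies above the top tray.
- stops (a point): Midway between the two stop blocks of the top tier, at their front faces, top level: (-34, 0, 191) mm in the rack frame. At each side (|y| 55 to 82) lies a runner, top z = 191: first the stop block (x -34 to -12, 20 deep), then an open gap (x -12 to 12), then the runner to x = 190. Axes as the rack's.
- tray: Loose steel mesh tray with orange slices stuck to it, 190 x 158 mm, rim 22 high, 0.40 kg +-20 %, on the top runners with 3 mm play each side, drawn out 46 to 78 mm. Origin: underside level, midway between its lugs; x to its rear, z up; it reaches x = -8 to 182. Fully home its origin is at (0, 0, 191) mm in the rack frame, with 6 mm play in x.
- lugs (a point): Point midway between the tips of the tray's two stop lugs (16 mm below the tray origin). Lugs: x -6 to 6, |y| 59 to 77, hanging 16 mm below the underside. Drawn out, they hang before the stop blocks and strike them; raise them over 16 mm to pass above; home, they hang in the gaps behind.
- handle (a point): Middle of the grip on the tray's handle, at (-55, 0, 12) mm in the tray frame. Handle: straight-sided steel tongue sticking out ahead of the tray, x -78 to -8, 24 wide (y), z 4 to 20; take it from above across its width. Lifted by it, the tray comes up level or pivots on its rear edge (lugs then rise about 3/4 as far as the handle).
- bar: Loose retaining bar on the bench: aluminium tube 24 x 24 mm, 132 long (x -66 to 66), with a round-tipped steel nose of 14 diameter at each end, its axis 12 mm above the origin; 200 long in all, 0.30 kg. Origin: centre of the tube's underside; x points to the long sprung nose, the short fixed one is at -x. Either end fits either cup.
- sprung_tip (a point): Tip of the bar's long nose (48 mm long), on the bar's axis, 114 mm from the tube's middle when free. A spring pushes it out: it goes in up to 30 mm, at 4.2 N to start, 7 N at 8 mm, 12.6 N at 24 mm. Set in its cup first and pushed in by 22 mm or more, it lets the fixed nose pass the other post's face.
- fixed_tip (a point): Tip of the bar's short fixed nose (20 mm long), on the bar's axis, 86 mm from the tube's middle.
- cup_left (a point): Floor centre of the left top cup, at (0, 96, 238) mm in the rack frame: a round blind hole, 24 mm diameter, 14 deep, in the inner face of the left front post, facing -y. Post faces are 164 apart, cup floors 192, so the fitted bar stays pushed in by 8 mm; let go, it may sink up to 5 mm and lies 8 to 13 mm above the tray's rim.
- cup_right (a point): Floor centre of the right top cup, at (0, -96, 238) mm in the rack frame: the same hole in the right front post, facing +y.
- spray_bottle: Loose white plastic bottle with a grey trigger head, 60 mm diameter, 250 high, upright; origin: centre of its underside. It, the jar and the beaker stand in changing places: one close by each side of the rack's front, one farther off to the left. Leave alone.
- jar: Loose amber glass jar with steel lid, 72 mm diameter, 140 high; origin: centre of its underside. Leave alone.
- beaker: Loose steel beaker, 68 mm diameter, 85 high; origin: centre of its underside. Leave alone.
- meter: Loose handheld moisture meter of grey plastic and rubber, 168 x 62 x 36 mm, lying on the bench on the other side from the bar; origin: centre of its underside, x along it. Leave alone.
Mind the look-alikes: they are no part of the job. Several things have the shape of the bar; the one meant has the colours described above.

How it is judged:
By the outcome, as a careful person would: the job done as asked, in the order asked, and still so for the second after the job is handed in, with the robot touching nothing.
It also fails if it takes over 64 s, if anything falls off the work surface, if the arm or the gripper's body presses on something with over 40 N, if the wrist force passes 120 N, or if a joint passes its speed limit or range.

## Working session

There is one attempt and no reset: what is moved stays moved. The work goes in short steps, Python scripts to look and compute and a tool call to move; the robot and the scene stay as the last step left them, time stands still between calls to the robot, and variables do not carry over. Pictures are saved under pics/ and viewed, and the job is handed in when it is done.

Besides the shell and the picture viewer there is one more tool, called after "Call:" as name(argument=value, ...), one argument or row to a line, values as JSON. step_arm: Moves the arm, as the interface text tells. Its arguments: {"type":"object","properties":{"deltas":{"type":"array"},"grip_force":{"type":"number"}},"required":["deltas"]}

```bash
ls; mkdir -p pics
cat > h.py <<'E'
import numpy as np, cv2
from station import status, imaging, robot
def snap(cam,fn):
    d=imaging.get_image(cam); cv2.imwrite('pics/'+fn,d['img'][:,:,::-1]); return d
E
python3 - <<'E'
from h import *
np.set_printoptions(precision=3,suppress=True)
print(status.state())
for c in ['side','top','wrist']:
    d=snap(c,c+'0.png'); print(c,d['intrinsics'],d['k1'],d['cam_to_world'])
E
```

```text
pics
{'time': 0.0, 'qpos': array([66.657, 24.937,  1.429, 90.19 , -0.663, 64.971, -4.302]), 'dq': array([-0.015, -0.046, -0.008, -0.08 , -0.045,  0.031,  0.039]), 'effort': array([ -0.   , -66.785,   0.985, -31.445,  -0.061,   0.043,   0.   ]), 'ee_pos': array([ 187.381, -595.725,  225.938]), 'eef_rot': array([ -90.088,   -0.008, -162.536]), 'force': array([ 0.511, -0.22 , -0.242]), 'torque': array([0.001, 0.021, 0.001]), 'width': 92.04238901656186}
side [[458.587   0.    285.348]
 [  0.    458.587 208.65 ]
 [  0.      0.      1.   ]] -0.04020222628460272 [[  -0.953   -0.199    0.23    75.299]
 [  -0.304    0.606   -0.735 1273.275]
 [   0.007   -0.77    -0.638 1228.643]
 [   0.       0.       0.       1.   ]]
top [[516.611   0.    279.282]
 [  0.    516.611 210.345]
 [  0.      0.      1.   ]] 0.0549719855968237 [[  -0.019   -0.99     0.141  204.982]
 [  -1.       0.019   -0.001   52.231]
 [  -0.002   -0.141   -0.99  1861.779]
 [   0.       0.       0.       1.   ]]
wrist [[378.435   0.    280.445]
 [  0.    378.435 210.925]
 [  0.      0.      1.   ]] -0.08942417520254028 [[   0.301   -0.917   -0.263  259.363]
 [  -0.954   -0.289   -0.083 -573.706]
 [  -0.       0.276   -0.961  385.24 ]
 [   0.       0.       0.       1.   ]]
```

View pics/side0.png

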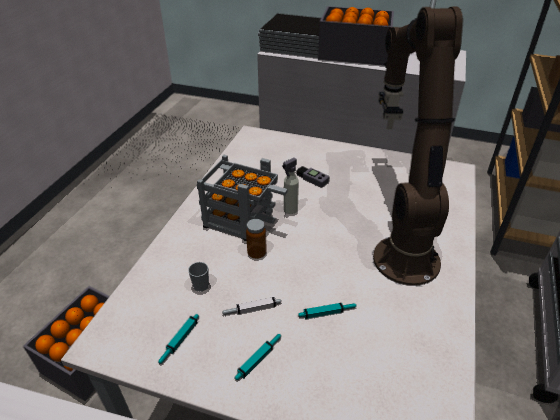

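View pics/top0.png

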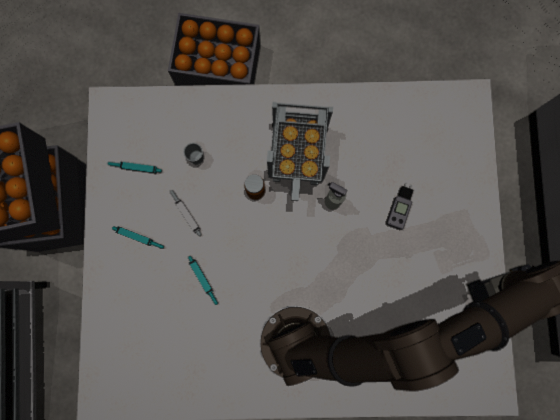

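View pics/wrist0.png

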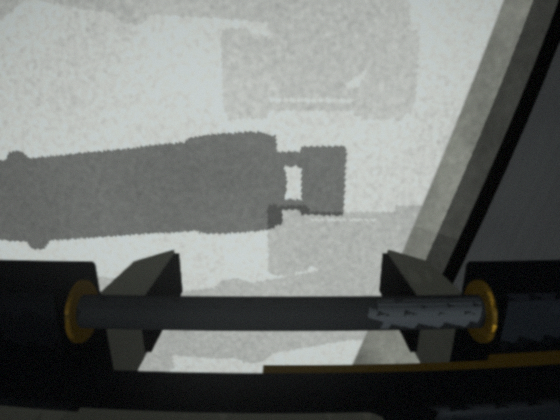

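```bash
python3 - <<'E'
import cv2,numpy as np
t=cv2.imread('pics/top0.png'); s=cv2.imread('pics/side0.png')
cv2.imwrite('pics/topc.png',cv2.resize(t[95:220,230:370],None,fx=4.8,fy=4.8,interpolation=cv2.INTER_CUBIC))
cv2.imwrite('pics/sidec.png',cv2.resize(s[145:270,180:340],None,fx=4.8,fy=4.8,interpolation=cv2.INTER_CUBIC))
a=cv2.resize(t[180:245,155:220],None,fx=6,fy=6,interpolation=cv2.INTER_CUBIC);b=cv2.resize(s[285:325,215:290],None,fx=5,fy=5,interpolation=cv2.INTER_CUBIC)
c=np.zeros((max(a.shape[0],b.shape[0]),a.shape[1]+b.shape[1],3),np.uint8);c[:a.shape[0],:a.shape[1]]=a;c[:b.shape[0],a.shape[1]:]=b
cv2.imwrite('pics/barc.png',c)
E
cat >> h.py <<'E'
def ray(d,px):
    K=d['intrinsics'];k1=d['k1']
    u=(px[0]-K[0,2])/K[0,0];v=(px[1]-K[1,2])/K[1,1]
    x,y=u,v
    for _ in range(20):
        f=1+k1*(x*x+y*y); x,y=u/f,v/f
    T=d['cam_to_world']; return T[:3,3],T[:3,:3]@np.array([x,y,1.])
def atz(d,px,z):
    o,r=ray(d,px); return o+r*(z-o[2])/r[2]
def proj(d,P):
    P=np.atleast_2d(P);T=d['cam_to_world'];c=(P-T[:3,3])@T[:3,:3]
    x=c[:,0]/c[:,2];y=c[:,1]/c[:,2];f=1+d['k1']*(x*x+y*y);K=d['intrinsics']
    return np.c_[K[0,0]*x*f+K[0,2],K[1,1]*y*f+K[1,2]]
def tri(obs):
    A=np.zeros((3,3));b=np.zeros(3)
    for d,px in obs:
        o,r=ray(d,px);r=r/np.linalg.norm(r);M=np.eye(3)-np.outer(r,r);A+=M;b+=M@o
    return np.linalg.solve(A,b)
E
python3 - <<'E'
from h import *
np.set_printoptions(precision=1,suppress=True)
for c in ['top','side']:
    d=imaging.get_image(c)
    for n in ['bar','handle','rack','tray','cup_left','cup_right','stops','lugs','sprung_tip','fixed_tip','spray_bottle','jar','beaker','meter']:
        r=imaging.outline_of(c,n)
        print(c,n,[(np.round(x['p'],2),np.round(x['pixel'],1).tolist(),int(x['region'].sum())) for x in r[:4]])
E
```

```text
top bar [(np.float64(0.9), [186.3, 212.1], 333), (np.float64(0.82), [134.6, 162.2], 308), (np.float64(0.66), [136.5, 233.5], 307), (np.float64(0.63), [203.9, 280.7], 343)]
top handle [(np.float64(0.62), [298.5, 150.6], 2881)]
top rack [(np.float64(0.77), [298.9, 117.9], 1325)]
top tray [(np.float64(0.67), [298.9, 155.1], 2914), (np.float64(0.45), [186.4, 214.5], 335)]
top cup_left [(np.float64(0.84), [296.9, 119.4], 1382)]
top cup_right [(np.float64(0.65), [293.7, 117.6], 1384)]
top stops []
top lugs [(np.float64(0.61), [295.5, 154.6], 2964)]
top sprung_tip [(np.float64(0.6), [112.3, 165.2], 21), (np.float64(0.52), [209.9, 295.9], 41)]
top fixed_tip [(np.float64(0.91), [202.3, 281.5], 326), (np.float64(0.83), [135.7, 168.6], 327), (np.float64(0.65), [131.5, 238.2], 296), (np.float64(0.62), [183.5, 211.2], 316)]
top spray_bottle [(np.float64(0.78), [335.3, 196.8], 399)]
top jar [(np.float64(0.77), [256.4, 189.2], 398)]
top beaker [(np.float64(0.7), [295.6, 115.8], 1313), (np.float64(0.65), [195.8, 152.9], 355)]
top meter [(np.float64(0.83), [399.4, 206.4], 687)]
side bar [(np.float64(
[... 655 characters left out ...]
.4, 186.1], 727)]
side stops [(np.float64(0.71), [230.1, 206.9], 3068)]
side lugs [(np.float64(0.87), [252.9, 181.1], 1533)]
side sprung_tip [(np.float64(0.56), [346.8, 309.3], 73), (np.float64(0.37), [277.2, 338.7], 33)]
side fixed_tip [(np.float64(0.9), [178.1, 334.8], 535), (np.float64(0.85), [322.8, 311.5], 502), (np.float64(0.76), [252.1, 305.5], 490), (np.float64(0.6), [254.5, 354.2], 474)]
side spray_bottle [(np.float64(0.63), [290.2, 185.6], 702)]
side jar [(np.float64(0.68), [257.2, 241.3], 698), (np.float64(0.56), [289.8, 186.8], 666), (np.float64(0.32), [250.9, 181.2], 1455)]
side beaker [(np.float64(0.91), [199.9, 278.2], 449)]
side meter [(np.float64(0.76), [315.0, 174.2], 370)]
```

View pics/topc.png

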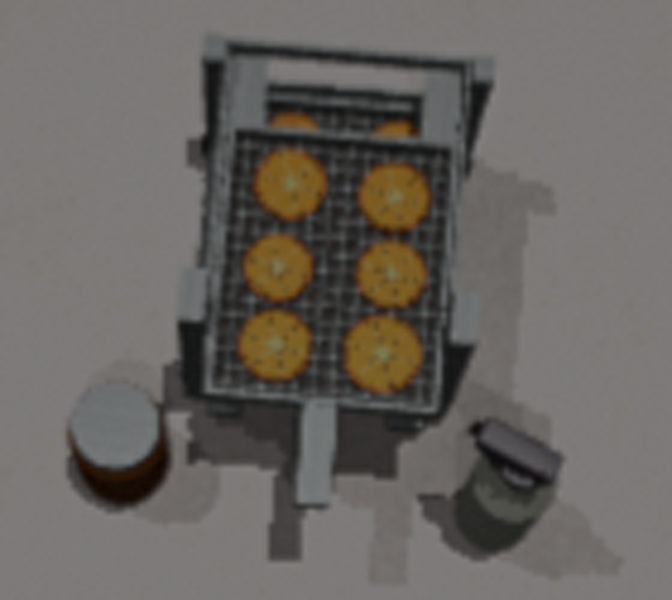

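View pics/sidec.png

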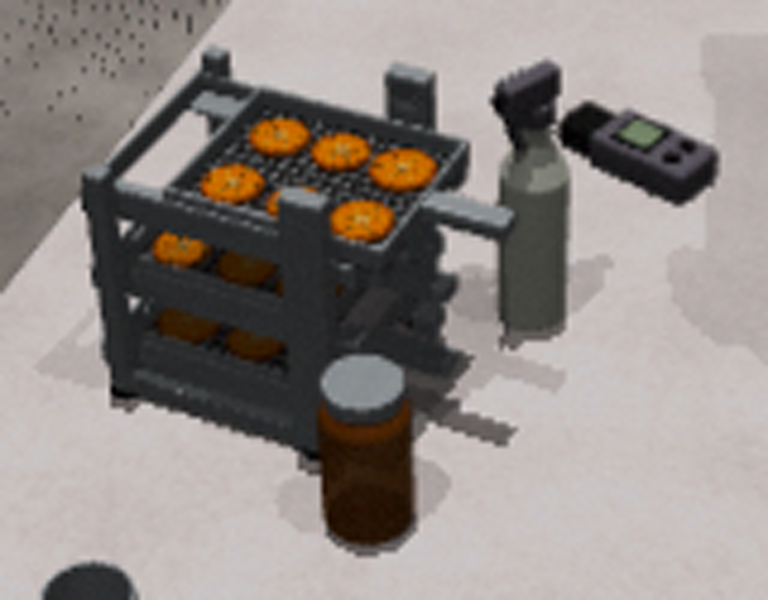

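View pics/barc.png

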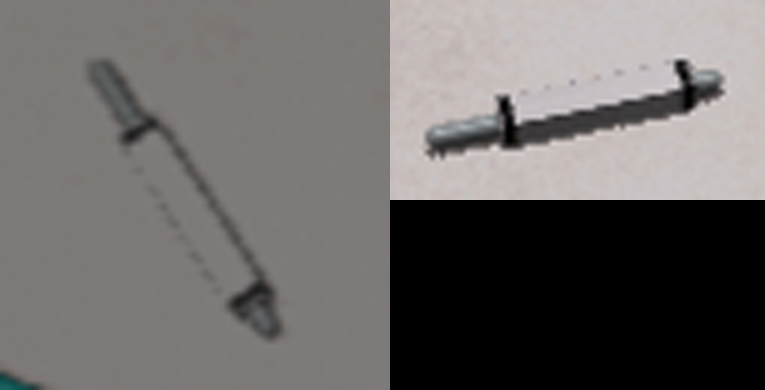

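Run:
```python
from h import *
np.set_printoptions(precision=1,suppress=True)
t=imaging.get_image('top');s=imaging.get_image('side')
T=lambda x,y:(230+(x+.5)/4.8-.5,95+(y+.5)/4.8-.5); S=lambda x,y:(180+(x+.5)/4.8-.5,145+(y+.5)/4.8-.5)
print('L',tri([(t,T(196,294)),(s,S(303,199))]),atz(t,T(196,294),255),atz(s,S(303,199),255))
print('R',tri([(t,T(467,318)),(s,S(411,73))]),atz(t,T(467,318),255),atz(s,S(411,73),255))
print('handle end top',atz(t,T(313,505),211), atz(s,S(500,225),211),'root',atz(t,T(319,404),211),'tray front corners',atz(t,T(205,393),213),atz(t,T(438,412),213),'rear',atz(t,T(238,130),213),atz(t,T(453,150),213))
B=lambda x,y:(155+(x+.5)/6-.5,180+(y+.5)/6-.5); C=lambda x,y:(215+(x-390+.5)/5-.5,285+(y+.5)/5-.5)
print('bar long tip',atz(t,B(92,62),14),atz(s,C(430,138),12),'short',atz(t,B(280,335),14),atz(s,C(722,80),12))
r=imaging.outline_of
for n,z in [('spray_bottle',200),('jar',140),('meter',36)]:
    print(n,[atz(t,x['pixel'],z) for x in imaging.outline_of('top',n)])
```

```text
L [609.6  75.1 251.6] [609.3  75.2 255. ] [607.1  79.3 255. ]
R [ 588.9 -104.4  254.1] [ 589.4 -104.2  255. ] [ 587.7 -103.   255. ]
handle end top [473.   -0.6 211. ] [477.    9.2 211. ] root [542.3  -6.3 211. ] tray front corners [551.   70.8 213. ] [534.8 -86.6 213. ] rear [734.7  44.9 213. ] [ 717.4 -102.3  213. ]
bar long tip [550.2 445.   14. ] [547.  441.5  12. ] short [382.3 331.5  14. ] [380.3 336.4  12. ]
spray_bottle [array([ 483.8, -132.5,  200. ]), array([501. , 390.5, 200. ])]
jar [array([532.1, 128.5, 140. ])]
meter [array([ 471.9, -386.8,   36. ]), array([460.7, 383.2,  36. ])]
```

The pictures show four bars. In the top view the silver one is at (186,212), and the teal ones are at (135,165), (136,235) and (203,281). The aluminium tube with steel noses matches only the silver one, and the crop confirms it, with the long nose up-left. The rack sits near (599,-15) with yaw about -6.4°. I'll now move above it for a close look.

Call:
step_arm(
  deltas=[
    {"slide": [-0.558, -0.204, -0.435], "dr": [0, 0.417, 0], "grip": 0.09},
    {"slide": [-0.558, -0.204, -0.435], "dr": [0, 0.417, 0], "grip": 0.09},
    {"slide": [-0.558, -0.204, -0.435], "dr": [0, 0.417, 0], "grip": 0.09},
    {"slide": [-0.558, -0.204, -0.435], "dr": [0, 0.417, 0], "grip": 0.09},
    {"slide": [-0.558, -0.204, -0.435], "dr": [0, 0.417, 0], "grip": 0.09},
    {"slide": [-0.558, -0.204, -0.435], "dr": [0, 0.417, 0], "grip": 0.09},
    {"slide": [-0.558, -0.204, -0.435], "dr": [0, 0.417, 0], "grip": 0.09},
    {"slide": [-0.558, -0.204, -0.435], "dr": [0, 0.417, 0], "grip": 0.09},
    {"slide": [-0.558, -0.204, -0.435], "dr": [0, 0.417, 0], "grip": 0.09},
    {"slide": [-0.558, -0.204, -0.435], "dr": [0, 0.417, 0], "grip": 0.09},
    {"slide": [-0.558, -0.204, -0.435], "dr": [0, 0.417, 0], "grip": 0.09},
    {"slide": [-0.558, -0.204, -0.435], "dr": [0, 0.417, 0], "grip": 0.09},
  ],
)

```text
time: 3.1
ee_pos: [515.6, -119.9, 393.9]
eef_rot: [-90.0, 0.0, 173.5]
force: [0.9, -0.8, -1.0]
width: 90.3
```

Call:
step_arm(
  deltas=[
    {"slide": [-0.06, -0.035, -0.113], "dr": [0, 0, 0], "grip": 0.09},
    {"slide": [-0.06, -0.035, -0.113], "dr": [0, 0, 0], "grip": 0.09},
    {"slide": [-0.06, -0.035, -0.113], "dr": [0, 0, 0], "grip": 0.09},
    {"slide": [-0.06, -0.035, -0.113], "dr": [0, 0, 0], "grip": 0.09},
    {"slide": [-0.06, -0.035, -0.113], "dr": [0, 0, 0], "grip": 0.09},
  ],
)

```text
time: 3.6
ee_pos: [587.4, -15.7, 427.6]
eef_rot: [-90.0, -0.0, 173.6]
force: [0.1, -0.2, -0.6]
width: 90.3
```

Run:
```python
from h import *
import pickle
d=snap('wrist','w1.png');pickle.dump(d,open('w1.pkl','wb'))
t=imaging.get_image('top');pickle.dump(t,open('t1.pkl','wb'))
s=status.state();print(s['time'],s['ee_pos'],s['eef_rot'],s['qpos'])
cv2.imwrite('pics/w1b.png',cv2.resize(d['img'][:,:,::-1],None,fx=1.42,fy=1.42,interpolation=cv2.INTER_CUBIC))
```

```text
3.7 [586.74917621 -17.46993845 427.6776582 ] [-8.99445704e+01 -2.69635099e-02  1.73474704e+02] [   7.21030471   17.40073772  -15.44755941   73.83311891    4.61616829
   89.40042298 -104.13879995]
```

View pics/w1b.png

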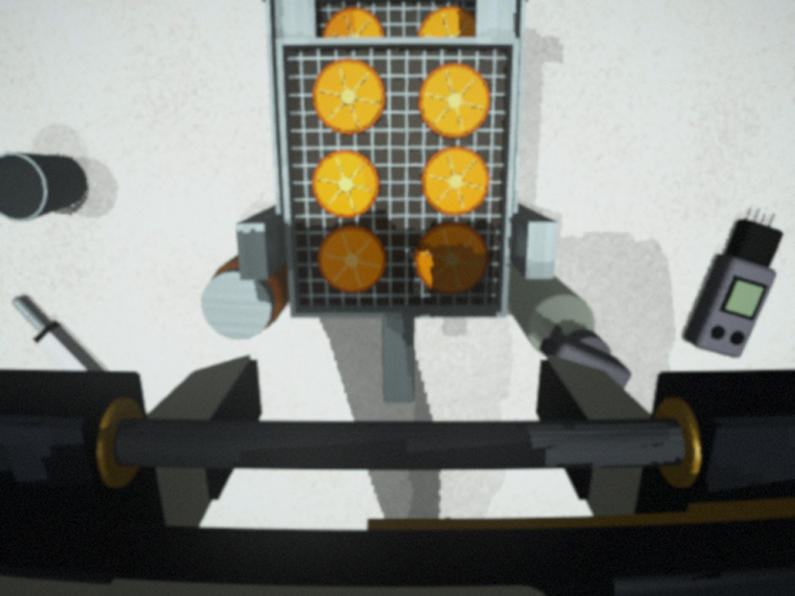

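Run:
```python
import cv2,numpy as np
w=cv2.imread('pics/w1.png')
a=cv2.resize(w[135:205,155:215],None,fx=6,fy=6,interpolation=cv2.INTER_CUBIC)
b=cv2.resize(w[135:205,345:405],None,fx=6,fy=6,interpolation=cv2.INTER_CUBIC)
cv2.imwrite('pics/posts.png',np.hstack([a,b]))
cv2.imwrite('pics/hand.png',cv2.resize(w[195:290,195:365],None,fx=4.5,fy=4.5,interpolation=cv2.INTER_CUBIC))
```

```text
(no output)
```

View pics/posts.png

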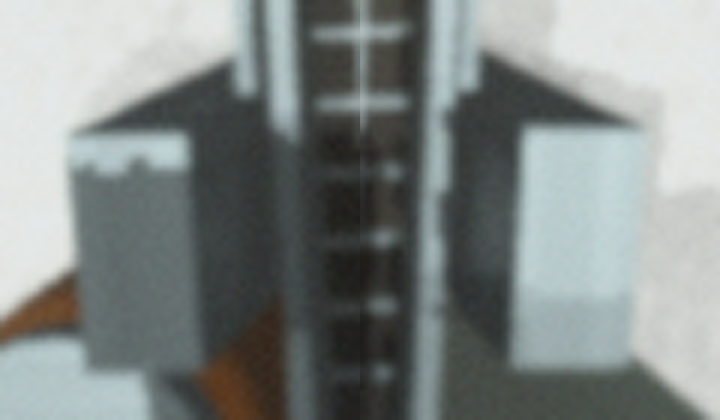

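View pics/hand.png

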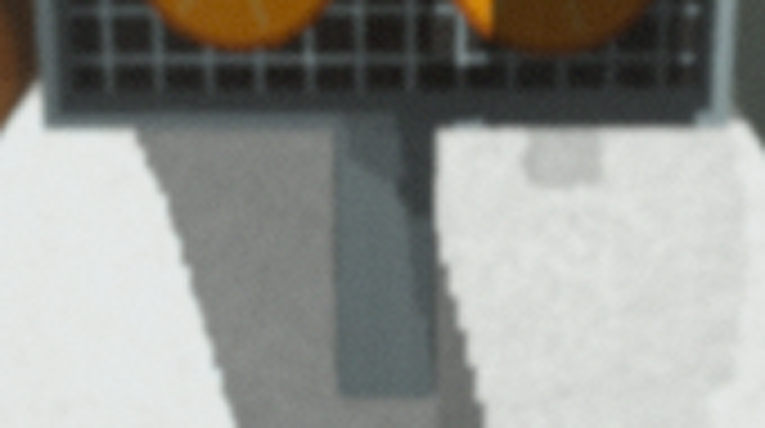

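```bash
cat >> h.py <<'E'
def px(c,off,sc): c=np.array(c,float); return (c+.5)/sc-.5+np.array(off)
def fit2(model,world):
    # rigid 2D fit
    m=np.array(model)[:,:2];w=np.array(world)[:,:2];mc=m.mean(0);wc=w.mean(0)
    H=(m-mc).T@(w-wc);a=np.arctan2(H[0,1]-H[1,0],H[0,0]+H[1,1])
    R=np.array([[np.cos(a),-np.sin(a)],[np.sin(a),np.cos(a)]]);t=wc-R@mc
    return t,np.degrees(a),(w-(m@R.T+t))
E
python3 - <<'E'
from h import *
import pickle
np.set_printoptions(precision=1,suppress=True)
d=pickle.load(open('w1.pkl','rb'))
L=[(70,133),(188,133),(200,367),(86,367)];Rr=[(520,126),(642,126),(632,368),(510,368)]
P=[px(c,(155,135),6) for c in L]+[px((c[0]-360,c[1]),(345,135),6) for c in Rr]
M=[(18,100),(18,82),(-18,82),(-18,100),(18,-82),(18,-100),(-18,-100),(-18,-82)]
t,a,r=fit2(M,[atz(d,p,255) for p in P]);print('rack',t,a);print(r)
H=[px(c,(195,195),4.5) for c in [(338,394),(436,396)]];F=[px(c,(195,195),4.5) for c in [(45,125),(733,122)]]
W=[atz(d,p,211) for p in H]+[atz(d,p,213) for p in F]
t2,a2,r2=fit2([(-78,12),(-78,-12),(-8,79),(-8,-79)],W);print('tray',t2,a2);print(r2)
ar=np.radians(a);R=np.array([[np.cos(ar),-np.sin(ar)],[np.sin(ar),np.cos(ar)]])
print('tray in rack',R.T@(t2-t)); 
for q in [(-114,0),(-66,0)]: print(q,t+R@np.array(q))
print('grasp',t2+R@np.array([-66,0]))
E
```

```text
rack [599.9 -16.1] -6.155196150552017
[[-0.2 -0.4]
 [-0.3  0. ]
 [ 0.3  0.5]
 [ 0.3 -0. ]
 [ 0.3  0.5]
 [ 0.4  0.3]
 [-0.4 -0.8]
 [-0.4 -0.1]]
tray [551.6 -12.6] -6.240624882262378
[[ 0.3  0.2]
 [-0.3  0.4]
 [-0.2  0.3]
 [ 0.2 -0.8]]
tray in rack [-48.4  -1.7]
(-114, 0) [486.5  -3.9]
(-66, 0) [534.2  -9.1]
grasp [485.9  -5.5]
```

Call:
step_arm(
  deltas=[
    {"slide": [0.05, 0.03, 0], "dr": [0, -0.006, 0], "grip": 0.06},
    {"slide": [0.1015, 0.06, -0.0005], "dr": [0, -0.006, 0], "grip": 0.06},
    {"slide": [0.1015, 0.105, -0.0005], "dr": [0, -0.006, 0], "grip": 0.06},
    {"slide": [0.1015, 0.15, -0.0005], "dr": [0, -0.006, 0], "grip": 0.06},
    {"slide": [0.1015, 0.17, -0.0005], "dr": [0, -0.006, 0], "grip": 0.06},
    {"slide": [0.1015, 0.17, -0.0005], "dr": [0, -0.006, 0], "grip": 0.06},
    {"slide": [0.1015, 0.17, -0.0005], "dr": [0, -0.006, 0], "grip": 0.06},
  ],
)

```text
time: 4.4
ee_pos: [486.5, -5.2, 258.9]
eef_rot: [-90.0, 0.0, 173.8]
force: [0.0, 0.1, 0.9]
width: 60.1
```

Run:
```python
from h import *
d=snap('wrist','w2.png')
s=status.state();print(s['time'],s['ee_pos'],s['eef_rot'],s['force'],s['width'])
```

```text
4.45 [487.23495083  -4.89967709 259.54776458] [-9.00078087e+01  1.30488806e-01  1.73830342e+02] [ 0.42995484 -0.68697664 -0.12370712] 60.141143516498964
```

View pics/w2.png

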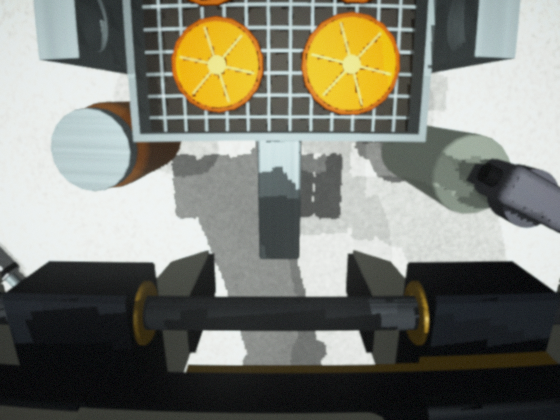

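The handle at column 280 sits centred between the fingers at columns 212 and 348. Descending and gripping.

Call:
step_arm(
  deltas=[
    {"slide": [0, 0.035, 0], "dr": [0, 0, 0], "grip": 0.06},
    {"slide": [0, 0.055, 0], "dr": [0, 0, 0], "grip": 0.06},
    {"slide": [0, 0.065, 0], "dr": [0, 0, 0], "grip": 0.06},
    {"slide": [0, 0.065, 0], "dr": [0, 0, 0], "grip": 0.05},
    {"slide": [0, 0.065, 0], "dr": [0, 0, 0], "grip": 0.035},
    {"slide": [0, 0.065, 0], "dr": [0, 0, 0], "grip": 0.015},
    {"slide": [0, 0.065, 0], "dr": [0, 0, 0], "grip": 0.015},
    {"slide": [0, 0.065, 0], "dr": [0, 0, 0], "grip": 0.015},
  ],
  grip_force=40,
)

```text
time: 5.25
ee_pos: [486.8, -4.2, 193.5]
eef_rot: [-90.0, 0.1, 173.9]
force: [-0.4, 0.1, 1.0]
width: 24.4
```

Call:
step_arm(
  deltas=[
    {"slide": [0, -0.008, 0], "dr": [0, 0, 0], "grip": 0.015},
    {"slide": [0, -0.018, 0], "dr": [0, 0, 0], "grip": 0.015},
    {"slide": [0, -0.028, 0], "dr": [0, 0, 0], "grip": 0.015},
    {"slide": [0, -0.03, 0], "dr": [0, 0, 0], "grip": 0.015},
    {"slide": [0, -0.03, 0], "dr": [0, 0, 0], "grip": 0.015},
  ],
)

```text
time: 5.75
ee_pos: [486.7, -4.2, 223.5]
eef_rot: [-90.0, 0.1, 173.9]
force: [0.4, -0.5, -4.1]
width: 23.8
```

Run:
```python
from h import *
s=snap('side','s3.png');w=snap('wrist','w3.png')
cv2.imwrite('pics/s3c.png',cv2.resize(s['img'][140:250,180:330,::-1],None,fx=5,fy=5,interpolation=cv2.INTER_CUBIC))
s=status.state();print(s['time'],s['ee_pos'],s['eef_rot'],s['force'],s['width'])
```

```text
5.85 [486.49265869  -4.23593786 222.91429304] [-9.00002538e+01  1.81950615e-02  1.73911497e+02] [-0.11451504  0.0691854  -3.77139454] 23.479413202216325
```

View pics/s3c.png

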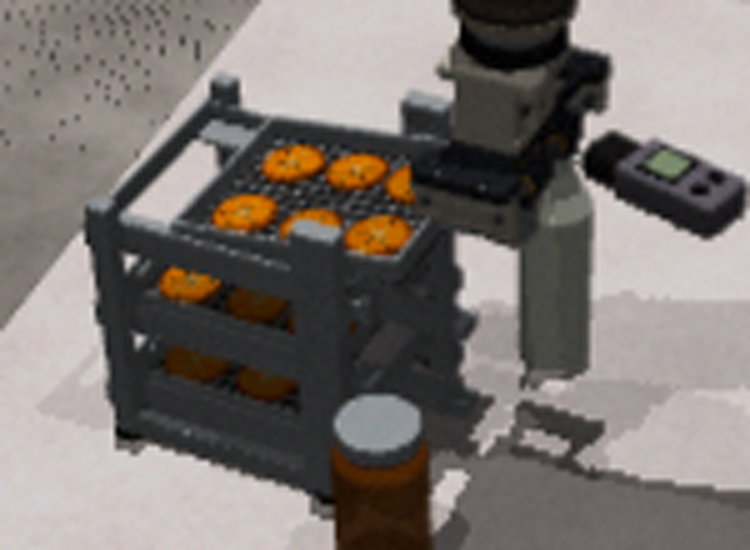

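View pics/w3.png

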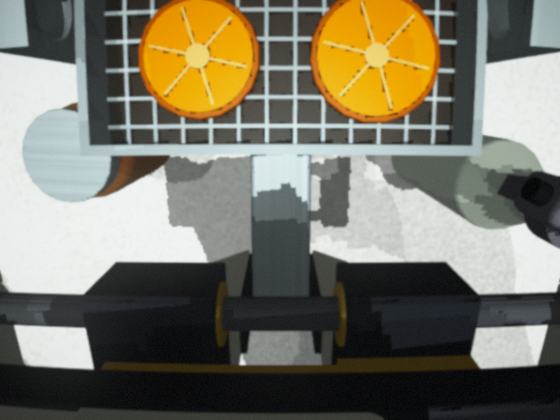

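Force of -3.8 N means the whole tray is hanging level. Sliding it home, raised.

Call:
step_arm(
  deltas=[
    {"slide": [-0.012, -0.001, 0], "dr": [0, 0, 0], "grip": 0.015},
    {"slide": [-0.027, -0.001, 0], "dr": [0, 0, 0], "grip": 0.015},
    {"slide": [-0.04, -0.001, 0], "dr": [0, 0, 0], "grip": 0.015},
    {"slide": [-0.048, -0.001, 0], "dr": [0, 0, 0], "grip": 0.015},
    {"slide": [-0.048, -0.001, 0], "dr": [0, 0, 0], "grip": 0.015},
    {"slide": [-0.048, -0.001, 0], "dr": [0, 0, 0], "grip": 0.015},
  ],
)

```text
time: 6.45
ee_pos: [534.1, -9.3, 223.7]
eef_rot: [-90.0, -0.0, 173.9]
force: [0.0, 0.1, -3.2]
width: 23.6
```

Call:
step_arm(
  deltas=[
    {"slide": [0, 0.01, 0], "dr": [0, 0, 0], "grip": 0.015},
    {"slide": [0, 0.02, 0], "dr": [0, 0, 0], "grip": 0.015},
    {"slide": [0, 0.027, 0], "dr": [0, 0, 0], "grip": 0.015},
    {"slide": [0, 0.03, 0], "dr": [0, 0, 0], "grip": 0.015},
    {"slide": [0, 0.03, 0], "dr": [0, 0, 0], "grip": 0.015},
  ],
)

```text
time: 6.95
ee_pos: [533.3, -9.3, 193.6]
eef_rot: [-90.0, -0.1, 173.9]
force: [-5.6, 0.5, 4.9]
width: 23.4
```

Run:
```python
from h import *
s=snap('side','s4.png');w=snap('wrist','w4.png')
cv2.imwrite('pics/s4c.png',cv2.resize(s['img'][140:250,180:330,::-1],None,fx=5,fy=5,interpolation=cv2.INTER_CUBIC))
s=status.state();print(s['time'],s['ee_pos'],s['eef_rot'],s['force'],s['width'])
```

```text
7.05 [533.81237387  -9.32637082 193.76547624] [-8.99898868e+01 -2.89405645e-02  1.73915070e+02] [-1.65773497  0.31200663 -1.97562519] 23.8488168290219
```

View pics/s4c.png

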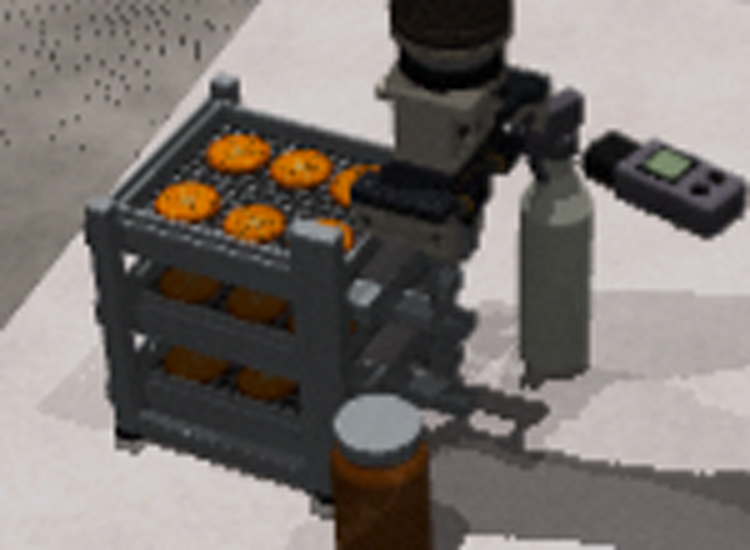

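View pics/w4.png

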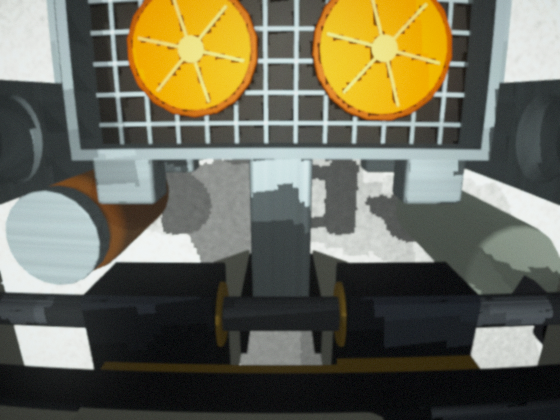

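Height is back to the gripping level, and the stop blocks now show in front of the tray at (130,180) and (430,180). Releasing and backing off upward for a look.

Call:
step_arm(
  deltas=[
    {"slide": [0, 0, 0], "dr": [0, 0, 0], "grip": 0.045},
    {"slide": [0, 0, 0], "dr": [0, 0, 0], "grip": 0.045},
    {"slide": [0, 0, 0], "dr": [0, 0, 0], "grip": 0.045},
    {"slide": [0, -0.03, 0], "dr": [0, 0, 0], "grip": 0.045},
    {"slide": [0, -0.08, 0], "dr": [0, 0, 0], "grip": 0.045},
    {"slide": [0, -0.13, 0], "dr": [0, 0, 0], "grip": 0.06},
    {"slide": [0, -0.18, 0], "dr": [0, 0, 0], "grip": 0.06},
    {"slide": [0, -0.22, 0], "dr": [0, 0, 0], "grip": 0.07},
    {"slide": [0, -0.22, 0], "dr": [0, 0, 0], "grip": 0.07},
    {"slide": [0, -0.22, 0], "dr": [0, 0, 0], "grip": 0.07},
  ],
)

```text
time: 8.05
ee_pos: [534.6, -9.3, 414.8]
eef_rot: [-90.0, 0.1, 173.9]
force: [-0.0, 0.1, -1.3]
width: 69.7
```

Run:
```python
from h import *
import pickle
s=snap('side','s5.png');w=snap('wrist','w5.png');pickle.dump((s,w),open('p5.pkl','wb'))
cv2.imwrite('pics/s5c.png',cv2.resize(s['img'][140:250,180:330,::-1],None,fx=5,fy=5,interpolation=cv2.INTER_CUBIC))
cv2.imwrite('pics/w5c.png',cv2.resize(w['img'][100:280,140:420,::-1],None,fx=2.8,fy=2.8,interpolation=cv2.INTER_CUBIC))
s=status.state();print(s['time'],s['ee_pos'],s['eef_rot'],s['force'],s['width'])
```

```text
8.15 [533.72844239  -9.45607606 412.75757539] [-8.99772579e+01 -1.00950528e-01  1.73906918e+02] [0.76179611 0.28220579 0.33637937] 69.88941826529287
```

View pics/s5c.png

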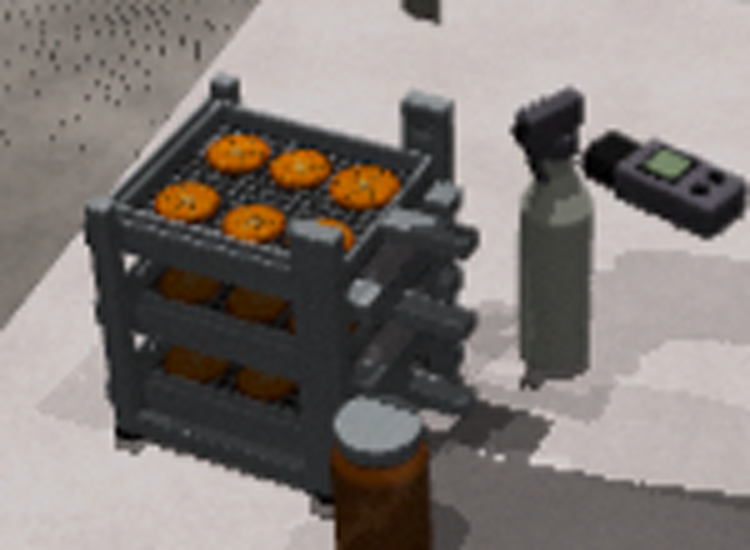

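View pics/w5c.png

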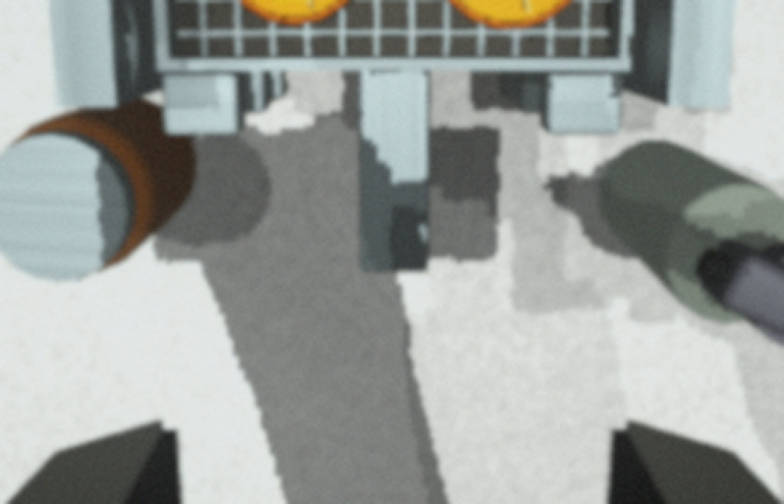

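The tray is home and flat: its handle end lines up above the lower ones at (393,270) in the crop. Next I'll look at the bar from above.

Call:
step_arm(
  deltas=[
    {"slide": [0.0755, 0.063, -0.4177], "dr": [0, -0.686, 0], "grip": 0.07},
    {"slide": [0.0755, 0.063, -0.4177], "dr": [0, -0.686, 0], "grip": 0.07},
    {"slide": [0.0755, 0.063, -0.4177], "dr": [0, -0.686, 0], "grip": 0.07},
    {"slide": [0.0755, 0.063, -0.4177], "dr": [0, -0.686, 0], "grip": 0.07},
    {"slide": [0.0755, 0.063, -0.4177], "dr": [0, -0.686, 0], "grip": 0.07},
    {"slide": [0.0755, 0.063, -0.4177], "dr": [0, -0.686, 0], "grip": 0.07},
    {"slide": [0.0755, 0.063, -0.4177], "dr": [0, -0.686, 0], "grip": 0.07},
    {"slide": [0.0755, 0.063, -0.4177], "dr": [0, -0.686, 0], "grip": 0.07},
    {"slide": [0.0755, 0.063, -0.4177], "dr": [0, -0.686, 0], "grip": 0.07},
    {"slide": [0.0755, 0.063, -0.4177], "dr": [0, -0.686, 0], "grip": 0.07},
    {"slide": [0.0755, 0.063, -0.4177], "dr": [0, -0.686, 0], "grip": 0.07},
    {"slide": [0.0755, 0.063, -0.4177], "dr": [0, -0.686, 0], "grip": 0.07},
  ],
)

```text
time: 9.35
ee_pos: [503.9, 412.6, 350.2]
eef_rot: [-89.9, -0.1, -146.9]
force: [-0.0, -0.8, 0.5]
width: 70.1
```

Run:
```python
from h import *
import pickle
w=snap('wrist','w6.png');pickle.dump(w,open('w6.pkl','wb'))
s,w5=pickle.load(open('p5.pkl','rb'))
for c in [(360,270),(428,270)]: 
    q=atz(w5,px(c,(140,100),2.8),211)[:2]-[599.9,-16.1];a=np.radians(-6.16);print('handle end in rack',q@[np.cos(a),np.sin(a)],q@[-np.sin(a),np.cos(a)])
s=status.state();print(s['time'],s['ee_pos'],s['eef_rot'],s['force'],s['width'],s['qpos'])
```

```text
handle end in rack -79.42000242959274 11.10715541530652
handle end in rack -79.3705512892545 -12.77243285575394
9.4 [504.12413409 412.45425558 350.66715545] [-8.99420638e+01 -2.90897854e-02 -1.46896939e+02] [0.63618652 0.02254413 1.24950834] 70.06743844757665 [ -25.45799114   27.02155865  -30.54303392   72.34602944   13.46474632
   84.15374319 -111.49158126]
```

View pics/w6.png

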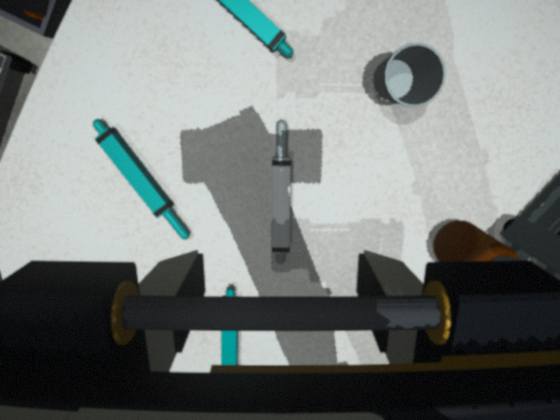

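Run:
```python
import cv2
w=cv2.imread('pics/w6.png')
cv2.imwrite('pics/w6c.png',cv2.resize(w[110:275,235:330],None,fx=3.6,fy=3.6,interpolation=cv2.INTER_CUBIC))
```

```text
(no output)
```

View pics/w6c.png

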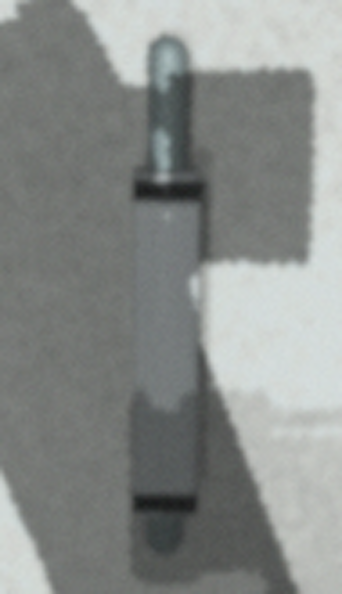

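Run:
```python
from h import *
import pickle
np.set_printoptions(precision=1,suppress=True)
w=pickle.load(open('w6.pkl','rb'))
f=lambda c:px(c,(235,110),3.6)
pts=[(134,182,24),(204,182,24),(134,510,24),(197,510,24),(168,37,12),(165,555,12)]
M=[(66,12),(66,-12),(-66,12),(-66,-12),(114,0),(-86,0)]
W=[atz(w,f(p[:2]),p[2]) for p in pts]
t,a,r=fit2(M,W);print(t,a);print(r)
s=status.state()
from scipy.spatial.transform import Rotation as Ro
R=Ro.from_euler('xyz',s['eef_rot'],degrees=True).as_matrix()
print(R.T@(np.array([t[0],t[1],5])-s['ee_pos']),a+180-360-s['eef_rot'][2])
```

```text
[455.  377.7] 32.79028083472204
[[-2.5 -1.3]
 [-1.8 -2.1]
 [ 2.7  1.9]
 [ 2.9  1.8]
 [-0.6  0.1]
 [-0.7 -0.4]]
[ 60.  345.7   1.9] -0.3127804938322356
```

Call:
step_arm(
  deltas=[
    {"slide": [0.06, 0.05, 0.002], "dr": [0, 0.0055, 0], "grip": 0.06},
    {"slide": [0.06, 0.1, 0.002], "dr": [0, 0.0055, 0], "grip": 0.06},
    {"slide": [0.06, 0.15, 0.002], "dr": [0, 0.0055, 0], "grip": 0.06},
    {"slide": [0.06, 0.2, 0.002], "dr": [0, 0.0055, 0], "grip": 0.06},
    {"slide": [0.06, 0.25, 0.002], "dr": [0, 0.0055, 0], "grip": 0.06},
    {"slide": [0.06, 0.29, 0.002], "dr": [0, 0.0055, 0], "grip": 0.06},
    {"slide": [0.06, 0.29, 0.002], "dr": [0, 0.0055, 0], "grip": 0.06},
    {"slide": [0.06, 0.29, 0.002], "dr": [0, 0.0055, 0], "grip": 0.06},
  ],
)

```text
time: 10.2
ee_pos: [454.2, 378.0, 60.3]
eef_rot: [-90.0, -0.2, -147.2]
force: [0.2, -0.3, 0.7]
width: 59.6
```

Run:
```python
from h import *
w=snap('wrist','w7.png')
s=status.state();print(s['time'],s['ee_pos'],s['eef_rot'],s['force'],s['width'])
```

```text
10.25 [455.08103742 379.5252951   62.26098495] [-9.00032708e+01  4.75356296e-02 -1.47155285e+02] [-0.46966634  0.89223271 -0.03397866] 59.93594220921835
```

View pics/w7.png

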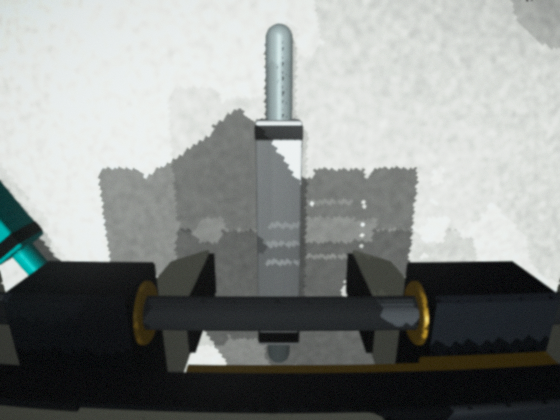

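Bar axis is at column 279, midway between the fingers (212/348). Long nose points up. Descending to grip.

Call:
step_arm(
  deltas=[
    {"slide": [0, 0.03, 0], "dr": [0, 0, 0], "grip": 0.06},
    {"slide": [0, 0.05, 0], "dr": [0, 0, 0], "grip": 0.06},
    {"slide": [0, 0.056, 0], "dr": [0, 0, 0], "grip": 0.06},
    {"slide": [0, 0.056, 0], "dr": [0, 0, 0], "grip": 0.05},
    {"slide": [0, 0.056, 0], "dr": [0, 0, 0], "grip": 0.035},
    {"slide": [0, 0.056, 0], "dr": [0, 0, 0], "grip": 0.015},
    {"slide": [0, 0.056, 0], "dr": [0, 0, 0], "grip": 0.015},
    {"slide": [0, 0.056, 0], "dr": [0, 0, 0], "grip": 0.015},
    {"slide": [0, 0.056, 0], "dr": [0, 0, 0], "grip": 0.015},
  ],
  grip_force=55,
)

```text
time: 11.15
ee_pos: [454.5, 379.6, 5.5]
eef_rot: [-90.0, 0.0, -147.1]
force: [-0.5, -1.4, 6.3]
width: 23.5
```

Call:
step_arm(
  deltas=[
    {"slide": [0, -0.02, 0], "dr": [0, 0, 0], "grip": 0.015},
    {"slide": [0, -0.06, 0], "dr": [0, 0, 0], "grip": 0.015},
    {"slide": [0, -0.11, 0], "dr": [0, 0, 0], "grip": 0.015},
    {"slide": [0, -0.16, 0], "dr": [0, 0, 0], "grip": 0.015},
    {"slide": [0, -0.21, 0], "dr": [0, 0, 0], "grip": 0.015},
    {"slide": [0, -0.26, 0], "dr": [0, 0, 0], "grip": 0.015},
    {"slide": [0, -0.3, 0], "dr": [0, 0, 0], "grip": 0.015},
    {"slide": [0, -0.32, 0], "dr": [0, 0, 0], "grip": 0.015},
    {"slide": [0, -0.32, 0], "dr": [0, 0, 0], "grip": 0.015},
    {"slide": [0, -0.32, 0], "dr": [0, 0, 0], "grip": 0.015},
  ],
)

```text
time: 12.15
ee_pos: [453.9, 379.0, 323.6]
eef_rot: [-90.0, -0.1, -147.1]
force: [0.5, -0.4, -3.8]
width: 23.7
```

Run:
```python
from h import *
import pickle
w=snap('wrist','w8.png');pickle.dump(w,open('w8.pkl','wb'))
s=status.state();print(s['time'],s['ee_pos'],s['eef_rot'],s['force'],s['width'])
cv2.imwrite('pics/w8c.png',cv2.resize(w['img'][10:180,200:360,::-1],None,fx=3.5,fy=3.5,interpolation=cv2.INTER_CUBIC))
from scipy.spatial.transform import Rotation as Ro
R=Ro.from_euler('xyz',s['eef_rot'],degrees=True).as_matrix()
print('pred tip',proj(w,s['ee_pos']+R@np.array([-114,-6.5,0])),'tube end top',proj(w,s['ee_pos']+R@np.array([-66,-18.5,0])),proj(w,s['ee_pos']+R@np.array([-66,-6.5,0])))
```

```text
12.2 [453.74670753 378.61297783 322.76073413] [ -89.95405826   -0.18259677 -147.09700504] [-0.08000859 -0.6605618  -3.66586401] 23.811321796087352
pred tip [[279.22848384  -1.78336967]] tube end top [[279.11371871 129.44665159]] [[279.17492757 127.45475123]]
```

View pics/w8.png

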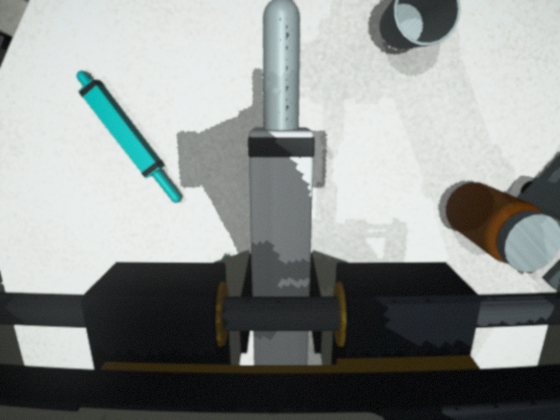

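View pics/w8c.png

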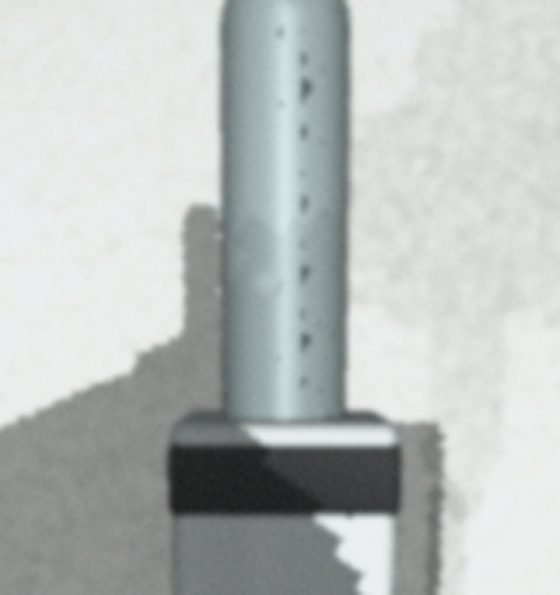

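```bash
cat >> h.py <<'E'
from scipy.spatial.transform import Rotation as Ro
O=np.array([599.9,-16.1,0]);YAW=-6.16
RR=Ro.from_euler('z',YAW,degrees=True).as_matrix()
def target(M,th,roff=6.5,aoff=0.):
    """bar mid M in rack frame, long nose down-left tilt th deg -> TCP pos,R (world)"""
    L=Ro.from_euler('xyz',[-90,0,-90],degrees=True).as_matrix()
    R=RR@Ro.from_euler('x',-th,degrees=True).as_matrix()@L
    p=O+RR@np.array(M,float)+R@np.array([aoff,roff,0]); return p,R
def rel(p,R,s=None):
    s=s or status.state(); R0=Ro.from_euler('xyz',s['eef_rot'],degrees=True).as_matrix()
    return np.round(R0.T@(p-s['ee_pos']),1), np.round(Ro.from_matrix(R0.T@R).as_rotvec(),4)
def barpose(s=None):
    s=s or status.state(); R0=RR.T@Ro.from_euler('xyz',s['eef_rot'],degrees=True).as_matrix()
    M=RR.T@(s['ee_pos']-O)+R0@np.array([0,-6.5,0]); u=-R0[:,0]
    print('t',s['time'],'M',np.round(M,1),'u',np.round(u,3),'freetip',np.round(M+114*u,1),'fix',np.round(M-86*u,1),'F rack',np.round(RR.T@s['force'],1),'w',round(s['width'],1))
E
python3 - <<'E'
from h import *
th=13.5;t=np.radians(th);u=np.array([0,np.cos(t),-np.sin(t)])
A=np.array([0,72,242.1])-114*u
print(A); print(rel(*target(A+[0,0,90],th)),target(A+[0,0,90],th)); barpose()
E
```

```text
[  0.         -38.85017093 268.71277148]
(array([117.2, -28.9, 442.2]), array([ 0.1054, -0.8847, -0.2165])) (array([595.568347  , -56.23448829, 352.392367  ]), array([[-1.04340428e-01, -2.50499204e-02,  9.94226119e-01],
       [-9.66755573e-01, -2.32097478e-01, -1.07305281e-01],
       [ 2.33445364e-01, -9.72369920e-01,  1.64074211e-16]]))
t 12.2 M [-187.7  376.8  329.3] u [ 0.776  0.63  -0.003] freetip [-99.1 448.6 328.9] fix [-254.4  322.6  329.5] F rack [-0.  -0.7 -3.7] w 23.8
```

Call:
step_arm(
  deltas=[
    {"slide": [0.1172, -0.029, 0.4422], "dr": [0.1054, -0.8847, -0.2165], "grip": 0.015},
    {"slide": [0.1172, -0.029, 0.4422], "dr": [0.1054, -0.8847, -0.2165], "grip": 0.015},
    {"slide": [0.1172, -0.029, 0.4422], "dr": [0.1054, -0.8847, -0.2165], "grip": 0.015},
    {"slide": [0.1172, -0.029, 0.4422], "dr": [0.1054, -0.8847, -0.2165], "grip": 0.015},
    {"slide": [0.1172, -0.029, 0.4422], "dr": [0.1054, -0.8847, -0.2165], "grip": 0.015},
    {"slide": [0.1172, -0.029, 0.4422], "dr": [0.1054, -0.8847, -0.2165], "grip": 0.015},
    {"slide": [0.1172, -0.029, 0.4422], "dr": [0.1054, -0.8847, -0.2165], "grip": 0.015},
    {"slide": [0.1172, -0.029, 0.4422], "dr": [0.1054, -0.8847, -0.2165], "grip": 0.015},
    {"slide": [0.1172, -0.029, 0.4422], "dr": [0.1054, -0.8847, -0.2165], "grip": 0.015},
    {"slide": [0.1172, -0.029, 0.4422], "dr": [0.1054, -0.8847, -0.2165], "grip": 0.015},
    {"slide": [0.1172, -0.029, 0.4422], "dr": [0.1054, -0.8847, -0.2165], "grip": 0.015},
    {"slide": [0.1172, -0.029, 0.4422], "dr": [0.1054, -0.8847, -0.2165], "grip": 0.015},
  ],
)

```text
time: 13.4
ee_pos: [595.4, -54.0, 352.3]
eef_rot: [-90.0, -13.3, -96.1]
force: [0.0, 0.6, -3.2]
width: 23.4
```

Run:
```python
from h import *
import pickle
w=snap('wrist','w9.png');pickle.dump(w,open('w9.pkl','wb'));s=snap('side','s9.png')
cv2.imwrite('pics/s9c.png',cv2.resize(s['img'][90:250,170:340,::-1],None,fx=4,fy=4,interpolation=cv2.INTER_CUBIC))
barpose()
th=13.5;t=np.radians(th);u=np.array([0,np.cos(t),-np.sin(t)])
A=np.array([0,72,242.1])-114*u
print(rel(*target(A,th)),status.state()['qpos'])
```

```text
t 13.5 M [-3.000e-01 -3.580e+01  3.595e+02] u [-0.003  0.973 -0.23 ] freetip [ -0.7  75.1 333.3] fix [-1.000e-01 -1.195e+02  3.793e+02] F rack [-0.2  0.1 -3.1] w 23.2
(array([-17.9,  89.1,   0.3]), array([-0.0013,  0.0032, -0.0034])) [ 13.84039093  22.61090515 -32.4186974   80.2353757   24.18568644
  86.26121981 -25.90353048]
```

View pics/w9.png

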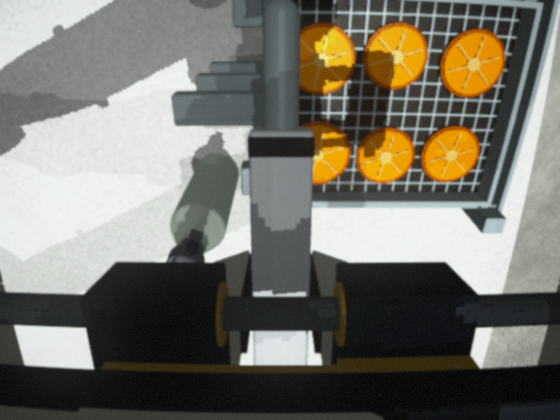

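View pics/s9c.png

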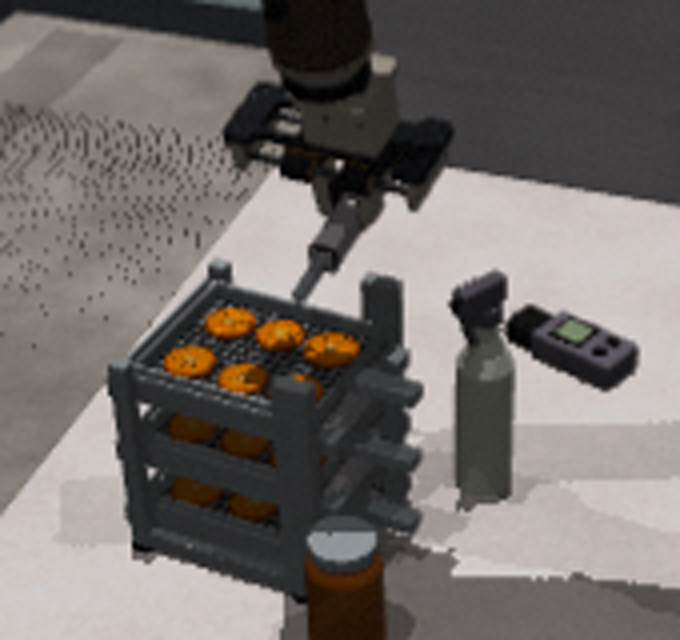

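Call:
step_arm(
  deltas=[
    {"slide": [-0.008, 0.03, 0], "dr": [-0.0013, 0.0032, -0.0034], "grip": 0.015},
    {"slide": [-0.013, 0.06, 0], "dr": [-0.0013, 0.0032, -0.0034], "grip": 0.015},
    {"slide": [-0.016, 0.078, 0], "dr": [-0.0013, 0.0032, -0.0034], "grip": 0.015},
    {"slide": [-0.018, 0.088, 0], "dr": [-0.0013, 0.0032, -0.0034], "grip": 0.015},
    {"slide": [-0.018, 0.088, 0], "dr": [-0.0013, 0.0032, -0.0034], "grip": 0.015},
    {"slide": [-0.018, 0.088, 0], "dr": [-0.0013, 0.0032, -0.0034], "grip": 0.015},
  ],
)

```text
time: 14.1
ee_pos: [596.3, -57.3, 265.1]
eef_rot: [-89.9, -13.5, -96.3]
force: [0.2, 1.0, -2.7]
width: 23.5
```

Run:
```python
from h import *
w=snap('wrist','w10.png');s=snap('side','s10.png')
cv2.imwrite('pics/s10c.png',cv2.resize(s['img'][130:250,180:330,::-1],None,fx=5,fy=5,interpolation=cv2.INTER_CUBIC))
cv2.imwrite('pics/w10c.png',cv2.resize(w['img'][0:170,190:370,::-1],None,fx=3.5,fy=3.5,interpolation=cv2.INTER_CUBIC))
barpose()
th=13.5;t=np.radians(th);u=np.array([0,np.cos(t),-np.sin(t)])
A=np.array([0,72,242.1])-114*u
print(rel(*target(A,th)))
```

```text
t 14.2 M [  1.2 -40.1 271.8] u [ 0.004  0.972 -0.234] freetip [  1.6  70.7 245.2] fix [   0.9 -123.7  291.9] F rack [-0.7  0.3 -2.4] w 23.6
(array([-2. ,  2.7, -1.2]), array([-0.0029, -0.0036,  0.0003]))
```

View pics/w10c.png

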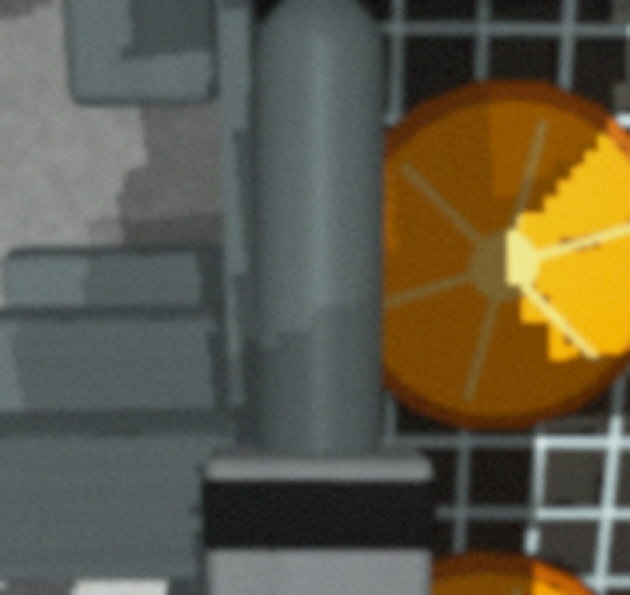

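View pics/s10c.png

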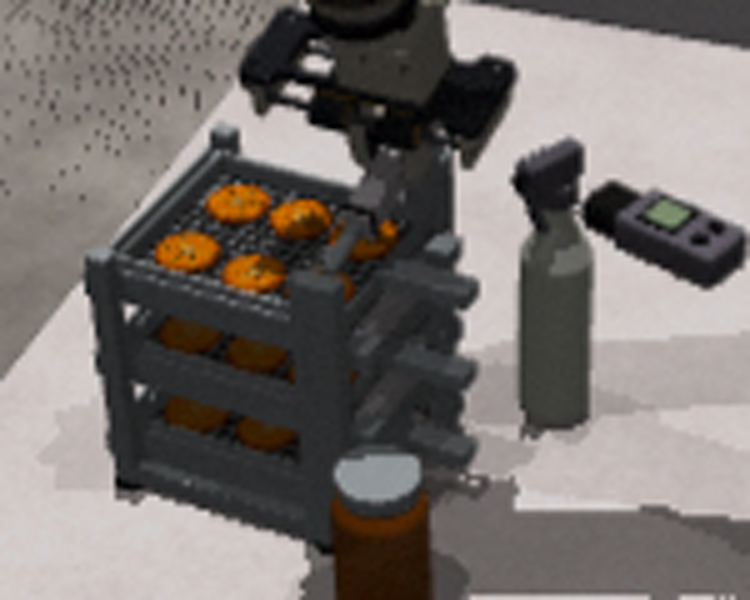

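Call:
step_arm(
  deltas=[
    {"slide": [-0.001, 0.003, -0.0008], "dr": [0, 0, 0], "grip": 0.015},
    {"slide": [-0.006, 0.003, -0.0008], "dr": [0, 0, 0], "grip": 0.015},
    {"slide": [-0.012, 0.003, -0.0008], "dr": [0, 0, 0], "grip": 0.015},
    {"slide": [-0.018, 0.003, -0.0008], "dr": [0, 0, 0], "grip": 0.015},
    {"slide": [-0.02, 0.003, -0.0008], "dr": [0, 0, 0], "grip": 0.015},
    {"slide": [-0.02, 0.003, -0.0008], "dr": [0, 0, 0], "grip": 0.015},
  ],
  grip_force=60,
)

```text
time: 14.8
ee_pos: [597.3, -38.8, 256.4]
eef_rot: [-89.9, -13.5, -96.3]
force: [0.4, -0.2, -3.5]
width: 23.6
```

Run:
```python
from h import *
w=snap('wrist','w11.png');s=snap('side','s11.png')
cv2.imwrite('pics/s11c.png',cv2.resize(s['img'][130:250,180:330,::-1],None,fx=5,fy=5,interpolation=cv2.INTER_CUBIC))
cv2.imwrite('pics/w11c.png',cv2.resize(w['img'][0:170,190:370,::-1],None,fx=3.5,fy=3.5,interpolation=cv2.INTER_CUBIC))
for i in range(2):
    barpose();
    imaging.get_image('top')
```

```text
t 14.9 M [-1.000e-01 -2.220e+01  2.629e+02] u [ 0.004  0.972 -0.234] freetip [  0.3  88.7 236.1] fix [  -0.4 -105.8  283. ] F rack [-0.5  0.1 -3.3] w 23.6
t 14.95 M [-1.000e-01 -2.230e+01  2.629e+02] u [ 0.004  0.972 -0.234] freetip [  0.4  88.5 236.2] fix [  -0.4 -105.9  283.1] F rack [-0.4 -0.8 -3.3] w 23.0
```

View pics/w11c.png

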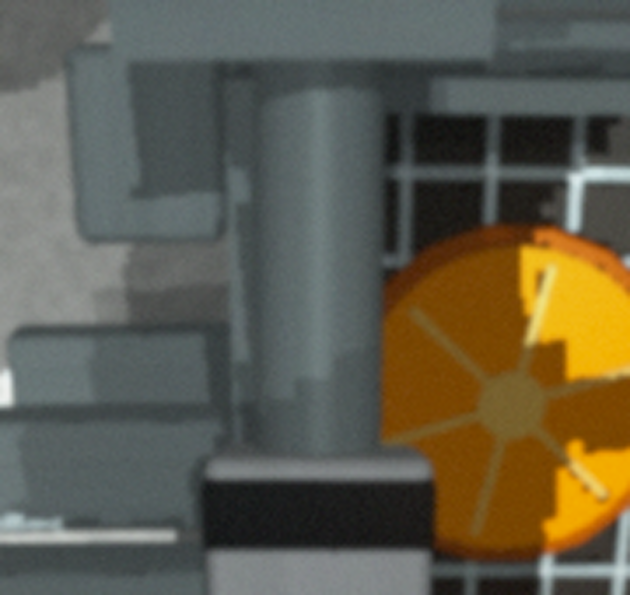

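View pics/s11c.png

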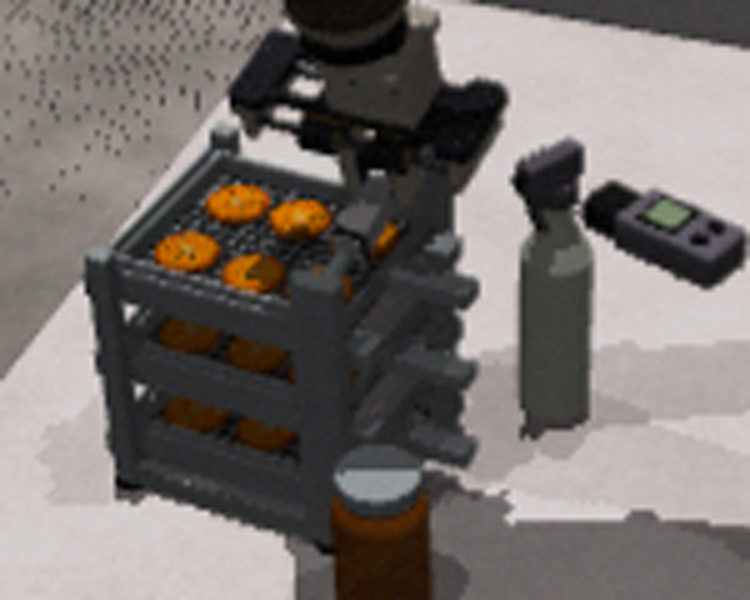

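Call:
step_arm(
  deltas=[
    {"slide": [-0.003, -0.0015, -0.0008], "dr": [0, 0, 0], "grip": 0.015},
    {"slide": [-0.007, -0.0015, -0.0008], "dr": [0, 0, 0], "grip": 0.015},
    {"slide": [-0.011, -0.0015, -0.0008], "dr": [0, 0, 0], "grip": 0.015},
    {"slide": [-0.015, -0.0015, -0.0008], "dr": [0, 0, 0], "grip": 0.015},
    {"slide": [-0.018, -0.0015, -0.0008], "dr": [0, 0, 0], "grip": 0.015},
    {"slide": [-0.018, -0.0015, -0.0008], "dr": [0, 0, 0], "grip": 0.015},
    {"slide": [-0.018, -0.0015, -0.0008], "dr": [0, 0, 0], "grip": 0.015},
  ],
)

```text
time: 15.7
ee_pos: [598.3, -23.3, 254.0]
eef_rot: [-89.9, -13.7, -96.5]
force: [-1.2, -6.0, -0.5]
width: 23.7
```

Run:
```python
from h import *
for i in range(3):
    barpose();
    w=snap('wrist','w12.png')
cv2.imwrite('pics/w12c.png',cv2.resize(w['img'][0:170,190:370,::-1],None,fx=3.5,fy=3.5,interpolation=cv2.INTER_CUBIC))
```

```text
t 15.7 M [ -0.8  -5.8 260.3] u [ 0.005  0.972 -0.237] freetip [-2.000e-01  1.050e+02  2.334e+02] fix [ -1.2 -89.3 280.7] F rack [-0.6 -6.1 -0.5] w 23.7
t 15.75 M [ -0.8  -5.8 260.4] u [ 0.005  0.972 -0.237] freetip [-2.000e-01  1.049e+02  2.334e+02] fix [ -1.2 -89.4 280.7] F rack [-0.2 -6.3  0.1] w 23.3
t 15.8 M [ -0.8  -5.9 260.4] u [ 0.005  0.972 -0.237] freetip [-2.000e-01  1.049e+02  2.334e+02] fix [ -1.2 -89.4 280.7] F rack [-1.6 -6.8  0.1] w 23.5
```

View pics/w12c.png

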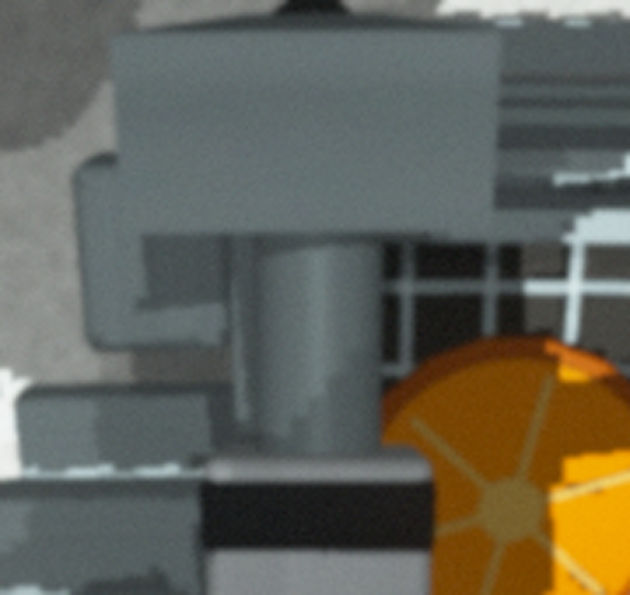

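Call:
step_arm(
  deltas=[
    {"slide": [-0.004, -0.001, 0], "dr": [0, 0, 0], "grip": 0.015},
    {"slide": [-0.008, -0.001, 0], "dr": [0, 0, 0], "grip": 0.015},
    {"slide": [-0.012, -0.001, 0], "dr": [0, 0, 0], "grip": 0.015},
    {"slide": [-0.016, -0.001, 0], "dr": [0, 0, 0], "grip": 0.015},
    {"slide": [-0.018, -0.001, 0], "dr": [0, 0, 0], "grip": 0.015},
    {"slide": [-0.018, -0.001, 0], "dr": [0, 0, 0], "grip": 0.015},
    {"slide": [-0.018, -0.001, 0], "dr": [0, 0, 0], "grip": 0.015},
  ],
)

```text
time: 16.55
ee_pos: [600.0, -7.9, 250.8]
eef_rot: [-89.9, -13.9, -96.6]
force: [-2.6, -11.8, 1.1]
width: 23.4
```

Run:
```python
from h import *
for i in range(2):
    barpose();
    w=snap('wrist','w13.png')
s=snap('side','s13.png')
cv2.imwrite('pics/s13c.png',cv2.resize(s['img'][130:250,180:330,::-1],None,fx=4,fy=4,interpolation=cv2.INTER_CUBIC))
cv2.imwrite('pics/w13c.png',cv2.resize(w['img'][0:400,100:460,::-1],None,fx=1.5,fy=1.5,interpolation=cv2.INTER_CUBIC))
for th,M in [(9,(0,10.9,250.5)),(4.5,(0,10,243.5)),(0,(0,9,237.5))]: print(th,rel(*target(M,th)))
```

```text
t 16.55 M [ -0.8   9.7 257.1] u [ 0.007  0.971 -0.24 ] freetip [  0.  120.4 229.8] fix [ -1.4 -73.8 277.7] F rack [ -1.3 -12.    1.1] w 23.4
t 16.6 M [ -0.8   9.6 257.1] u [ 0.007  0.971 -0.24 ] freetip [  0.  120.3 229.8] fix [ -1.4 -73.9 277.7] F rack [ -1.6 -12.    1.3] w 23.8
9 (array([-3.4,  6.1,  0.8]), array([ 0.0005, -0.0071,  0.0849]))
4.5 (array([-4.7, 13. ,  0.8]), array([ 0.0002, -0.0071,  0.1634]))
0 (array([-5.7, 19. ,  0.8]), array([-1.00e-04, -7.10e-03,  2.42e-01]))
```

View pics/w13c.png

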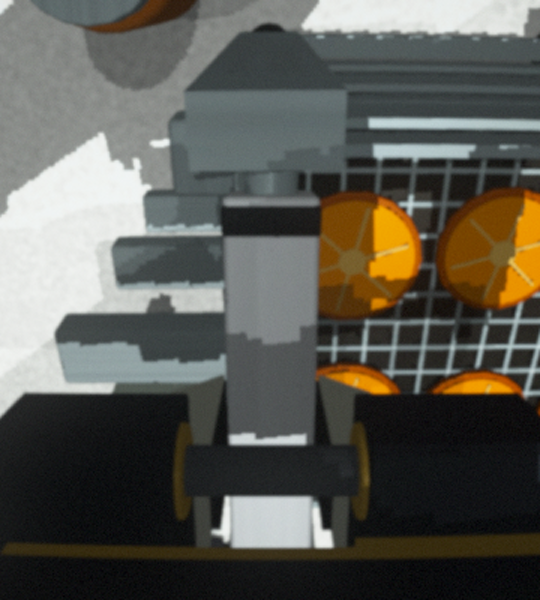

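View pics/s13c.png

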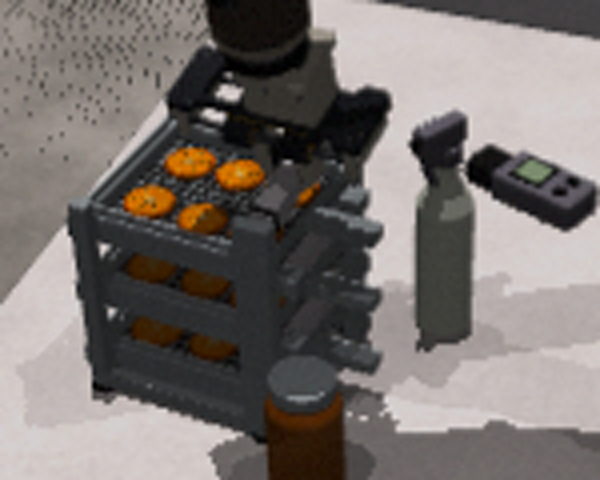

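Call:
step_arm(
  deltas=[
    {"slide": [-0.0018, 0.003, 0.0004], "dr": [0, -0.003, 0.042], "grip": 0.015},
    {"slide": [-0.0034, 0.006, 0.0008], "dr": [0, -0.006, 0.085], "grip": 0.015},
    {"slide": [-0.0041, 0.0095, 0.0008], "dr": [0, -0.007, 0.124], "grip": 0.015},
    {"slide": [-0.0047, 0.013, 0.0008], "dr": [0, -0.007, 0.163], "grip": 0.015},
    {"slide": [-0.0047, 0.013, 0.0008], "dr": [0, -0.007, 0.163], "grip": 0.015},
  ],
)

```text
time: 17.2
ee_pos: [600.5, -8.9, 236.0]
eef_rot: [-90.1, -4.5, -96.3]
force: [-3.8, -11.9, 0.5]
width: 23.5
```

Run:
```python
from h import *
for i in range(2):
    barpose();
    w=snap('wrist','w14.png')
s=imaging.get_image('side');cv2.imwrite('pics/s14.png',cv2.resize(s['img'][110:230,200:330,::-1],None,fx=5,fy=5,interpolation=cv2.INTER_CUBIC))
for th,M in [(2,(0,9.5,240.5)),(0,(0,9.5,237.5))]: print(th,rel(*target(M,th)))
print(np.round(status.state()['torque'],2))
```

```text
t 17.2 M [-2.000e-01  7.800e+00  2.424e+02] u [ 0.003  0.997 -0.079] freetip [1.000e-01 1.214e+02 2.335e+02] fix [ -0.4 -78.  249.2] F rack [ -2.5 -12.3   0.5] w 23.5
t 17.25 M [-2.000e-01  8.500e+00  2.427e+02] u [ 0.002  0.997 -0.079] freetip [  0.  122.1 233.7] fix [ -0.3 -77.2 249.5] F rack [ -2.1 -11.8   0.4] w 23.4
2 (array([-0.8,  2.3,  0.2]), array([ 0.0012, -0.0007,  0.0445]))
0 (array([-1.2,  5.3,  0.2]), array([ 0.0012, -0.0007,  0.0794]))
[-2.57  0.44  0.07]
```

View pics/w14.png

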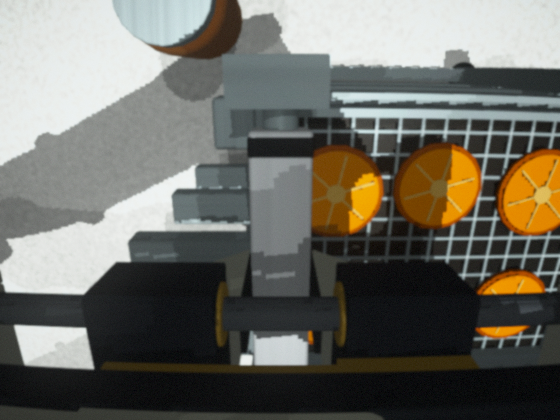

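Call:
step_arm(
  deltas=[
    {"slide": [-0.0022, 0, 0.0002], "dr": [0, 0, 0], "grip": 0.015},
    {"slide": [-0.0025, 0.0015, 0.0002], "dr": [0, 0, 0.025], "grip": 0.015},
    {"slide": [-0.0025, 0.0033, 0.0002], "dr": [0, 0, 0.052], "grip": 0.015},
    {"slide": [-0.0025, 0.0053, 0.0002], "dr": [0, 0, 0.079], "grip": 0.015},
    {"slide": [-0.0025, 0.0053, 0.0002], "dr": [0, 0, 0.079], "grip": 0.015},
    {"slide": [-0.0025, 0.0053, 0.0002], "dr": [0, 0, 0.079], "grip": 0.015},
  ],
)

```text
time: 17.95
ee_pos: [600.7, -6.0, 230.1]
eef_rot: [-90.1, -0.1, -96.2]
force: [-1.8, -12.5, -4.6]
width: 23.3
```

Run:
```python
from h import *
for i in range(2):
    barpose();
    w=snap('wrist','w15.png')
t=imaging.get_image('top');cv2.imwrite('pics/t15.png',cv2.resize(t['img'][95:220,230:370,::-1],None,fx=4.8,fy=4.8,interpolation=cv2.INTER_CUBIC))
for th,M in [(0,(0,-10,237.5))]: print(th,rel(*target(M,th)))
print(np.round(status.state()['torque'],2))
```

```text
t 17.95 M [ -0.3  10.2 236.6] u [ 0.001  1.    -0.001] freetip [-1.000e-01  1.242e+02  2.365e+02] fix [ -0.3 -75.8 236.7] F rack [ -0.5 -12.6  -4.6] w 23.3
t 18.0 M [-2.000e-01  1.030e+01  2.367e+02] u [ 0.001  1.    -0.001] freetip [-2.000e-01  1.243e+02  2.366e+02] fix [ -0.3 -75.7 236.8] F rack [ -0.8 -14.3  -3.9] w 23.3
0 (array([20.5, -0.8,  0.2]), array([ 0.0022, -0.0004,  0.0011]))
[-3.09  0.48  0.08]
```

View pics/w15.png

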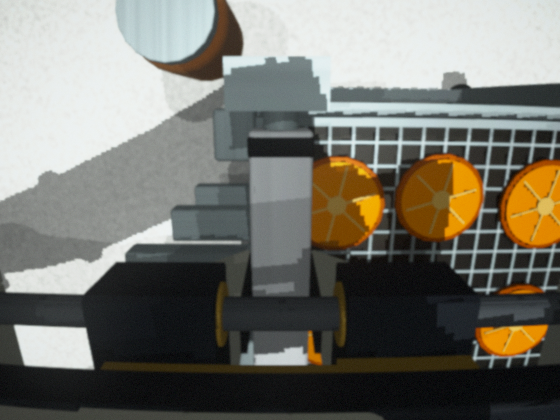

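Call:
step_arm(
  deltas=[
    {"slide": [0.004, -0.0008, 0], "dr": [0, 0, 0], "grip": 0.015},
    {"slide": [0.008, -0.0008, 0], "dr": [0, 0, 0], "grip": 0.015},
    {"slide": [0.012, -0.0008, 0], "dr": [0, 0, 0], "grip": 0.015},
    {"slide": [0.016, -0.0008, 0], "dr": [0, 0, 0], "grip": 0.015},
    {"slide": [0.017, -0.0008, 0], "dr": [0, 0, 0], "grip": 0.015},
    {"slide": [0.017, -0.0008, 0], "dr": [0, 0, 0], "grip": 0.015},
  ],
)

```text
time: 18.7
ee_pos: [599.1, -20.9, 230.9]
eef_rot: [-90.1, 0.1, -96.1]
force: [-0.8, -8.6, -6.0]
width: 23.2
```

Run:
```python
from h import *
for i in range(2):
    barpose();
    t=imaging.get_image('top')
w=snap('wrist','w16.png')
cv2.imwrite('pics/t16.png',cv2.resize(t['img'][95:220,230:370,::-1],None,fx=4.8,fy=4.8,interpolation=cv2.INTER_CUBIC))
```

```text
t 18.7 M [-2.000e-01 -4.900e+00  2.374e+02] u [-0.001  1.     0.001] freetip [ -0.3 109.1 237.5] fix [-2.000e-01 -9.090e+01  2.373e+02] F rack [ 0.2 -8.7 -6. ] w 23.2
t 18.75 M [ -0.3  -4.7 237.4] u [-0.001  1.     0.001] freetip [ -0.4 109.3 237.5] fix [-2.000e-01 -9.070e+01  2.373e+02] F rack [-0.1 -8.7 -5.3] w 23.3
```

View pics/t16.png

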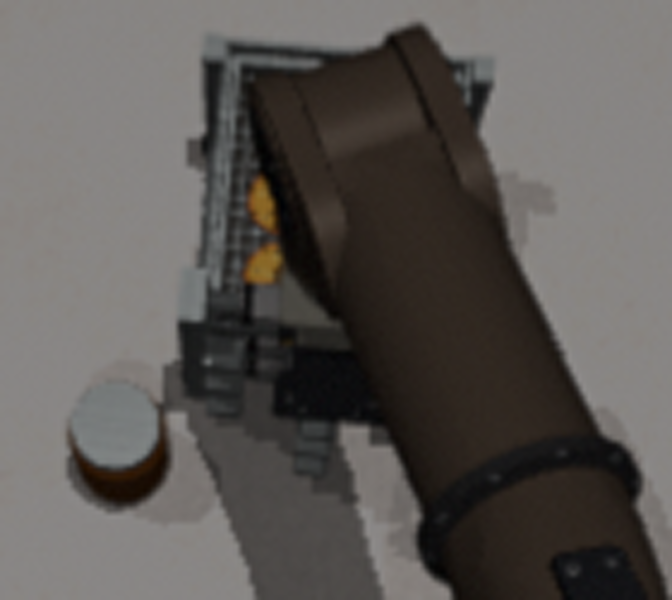

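View pics/w16.png

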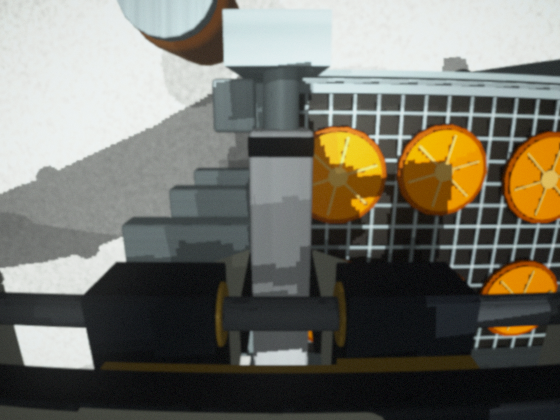

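Call:
step_arm(
  deltas=[
    {"slide": [0.002, 0, 0], "dr": [0, 0, 0], "grip": 0.015},
    {"slide": [0.004, 0, 0], "dr": [0, 0, 0], "grip": 0.015},
    {"slide": [0.005, 0, 0], "dr": [0, 0, 0], "grip": 0.015},
    {"slide": [0.005, 0, 0], "dr": [0, 0, 0], "grip": 0.015},
  ],
)

```text
time: 19.25
ee_pos: [598.7, -24.6, 231.0]
eef_rot: [-90.1, 0.2, -96.0]
force: [-0.8, -5.8, -6.9]
width: 23.6
```

Run:
```python
from h import *
for i in range(2):
    barpose();
    w=snap('wrist','w17.png')
```

```text
t 19.25 M [-2.000e-01 -8.600e+00  2.375e+02] u [-0.002  1.     0.003] freetip [ -0.5 105.4 237.8] fix [-1.000e-01 -9.460e+01  2.372e+02] F rack [-0.2 -5.8 -6.9] w 23.6
t 19.3 M [-2.000e-01 -8.600e+00  2.375e+02] u [-0.002  1.     0.003] freetip [ -0.4 105.4 237.8] fix [ -0.  -94.6 237.3] F rack [ 0.1 -6.5 -6.8] w 23.3
```

Call:
step_arm(
  deltas=[
    {"slide": [0.001, 0, 0], "dr": [0, 0, 0], "grip": 0.02},
    {"slide": [0.001, 0, 0], "dr": [0, 0, 0], "grip": 0.028},
    {"slide": [0.001, 0, 0], "dr": [0, 0, 0], "grip": 0.04},
    {"slide": [0.001, 0, 0], "dr": [0, 0, 0], "grip": 0.055},
    {"slide": [0.001, 0, 0], "dr": [0, 0, 0], "grip": 0.055},
  ],
)

```text
time: 19.85
ee_pos: [599.8, -22.7, 232.6]
eef_rot: [-89.9, 0.4, -95.9]
force: [-0.4, 0.4, 0.0]
width: 47.0
```

Run:
```python
from h import *
barpose(); w=snap('wrist','w18.png');barpose()
```

```text
t 19.85 M [  0.6  -6.7 239.1] u [-0.004  1.     0.006] freetip [1.000e-01 1.073e+02 2.398e+02] fix [  1.  -92.7 238.6] F rack [-0.5  0.3  0. ] w 47.0
t 19.9 M [  0.5  -6.9 239. ] u [-0.004  1.     0.006] freetip [  0.  107.1 239.6] fix [  0.8 -92.9 238.4] F rack [-0.5  0.1 -0.5] w 51.1
```

View pics/w18.png

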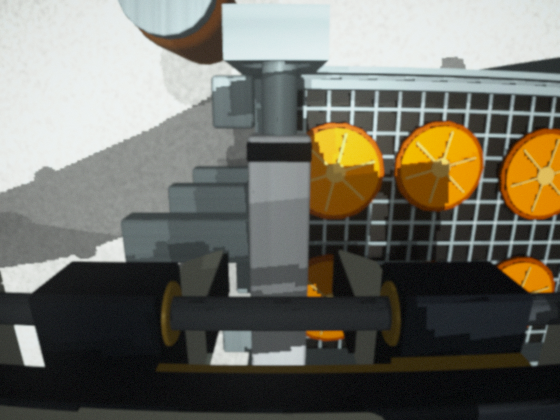

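Call:
step_arm(
  deltas=[
    {"slide": [0, -0.01, 0], "dr": [0, 0, 0], "grip": 0.055},
    {"slide": [0, -0.03, 0], "dr": [0, 0, 0], "grip": 0.055},
    {"slide": [0, -0.07, 0], "dr": [0, 0, 0], "grip": 0.055},
    {"slide": [0, -0.12, 0], "dr": [0, 0, 0], "grip": 0.055},
    {"slide": [0, -0.17, 0], "dr": [0, 0, 0], "grip": 0.055},
    {"slide": [0, -0.2, -0.04], "dr": [0, 0, 0], "grip": 0.055},
    {"slide": [0, -0.2, -0.09], "dr": [0, 0, 0], "grip": 0.055},
    {"slide": [0, -0.2, -0.13], "dr": [0, 0, 0], "grip": 0.055},
    {"slide": [0, -0.2, -0.15], "dr": [0, 0, 0], "grip": 0.055},
    {"slide": [0, -0.2, -0.15], "dr": [0, 0, 0], "grip": 0.055},
    {"slide": [0, -0.2, -0.15], "dr": [0, 0, 0], "grip": 0.055},
  ],
)

```text
time: 21.0
ee_pos: [450.2, -9.1, 432.9]
eef_rot: [-89.9, 0.3, -96.0]
force: [0.3, -0.5, 0.7]
width: 55.2
```

Run:
```python
from h import *
import pickle
D={c:snap(c,c+'19.png') for c in ['wrist','side','top']};pickle.dump(D,open('p19.pkl','wb'))
cv2.imwrite('pics/s19c.png',cv2.resize(D['side']['img'][140:250,180:330,::-1],None,fx=5,fy=5,interpolation=cv2.INTER_CUBIC))
cv2.imwrite('pics/t19c.png',cv2.resize(D['top']['img'][95:220,230:370,::-1],None,fx=4.8,fy=4.8,interpolation=cv2.INTER_CUBIC))
print(status.state()['time'],status.state()['ee_pos'],status.state()['force'])
```

```text
21.15 [450.81986198  -9.18037689 431.89546648] [-0.08769542 -0.85280172 -0.34544352]
```

View pics/s19c.png

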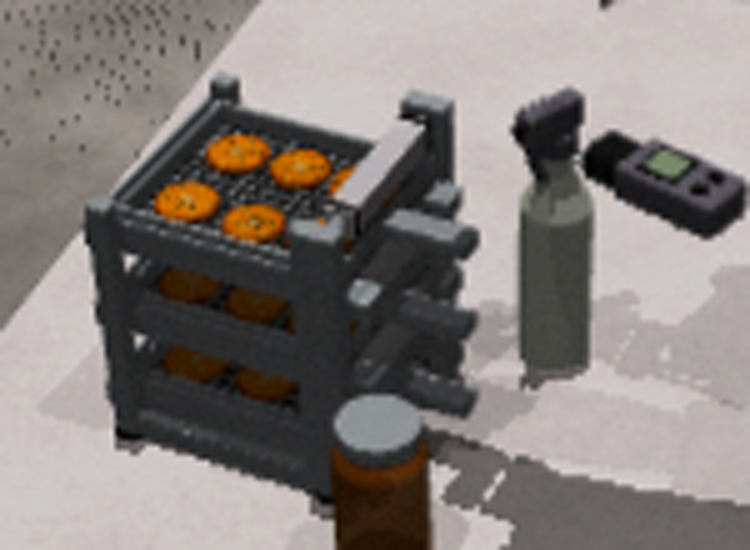

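View pics/t19c.png

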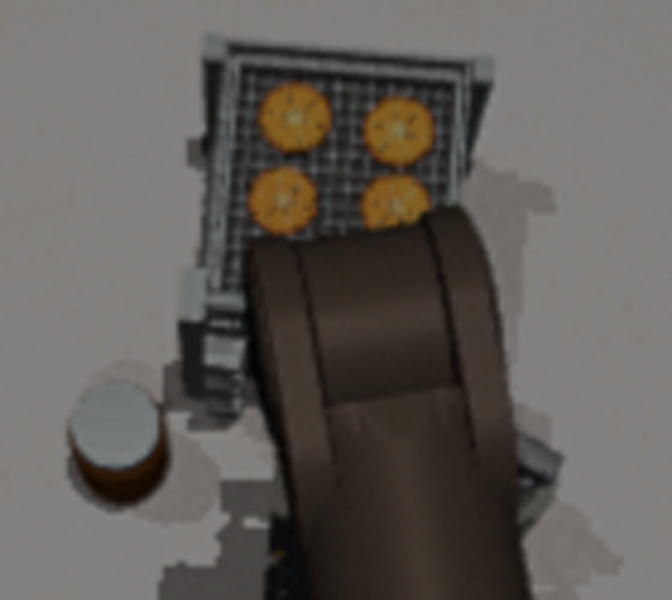

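View pics/wrist19.png

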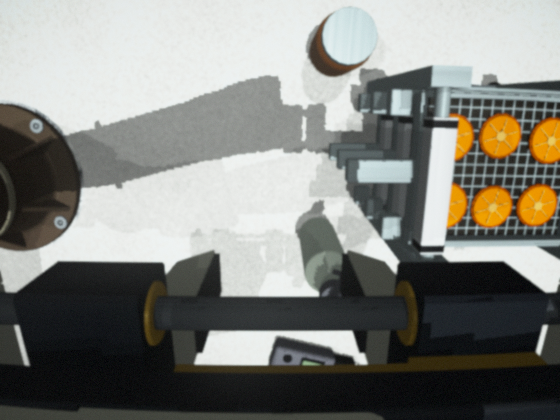

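Call:
step_arm(
  deltas=[
    {"slide": [0.05, 0, 0.03], "dr": [0, 0, 0], "grip": 0.055},
    {"slide": [0.1, 0, 0.06], "dr": [0, 0, 0], "grip": 0.055},
    {"slide": [0.13, 0, 0.08], "dr": [0, 0, 0], "grip": 0.055},
    {"slide": [0.13, 0, 0.08], "dr": [0, 0, 0], "grip": 0.055},
    {"slide": [0.13, 0, 0.08], "dr": [0, 0, 0], "grip": 0.055},
  ],
)

```text
time: 21.65
ee_pos: [517.0, -148.2, 429.7]
eef_rot: [-90.1, 0.4, -96.1]
force: [0.1, 1.2, -0.0]
width: 55.3
```

Run:
```python
from h import *
import pickle
w=snap('wrist','w20.png');pickle.dump(w,open('w20.pkl','wb'));t=snap('top','t20.png')
cv2.imwrite('pics/w20c.png',cv2.resize(w['img'][0:300,220:520,::-1],None,fx=2,fy=2,interpolation=cv2.INTER_CUBIC))
```

```text
(no output)
```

View pics/w20c.png

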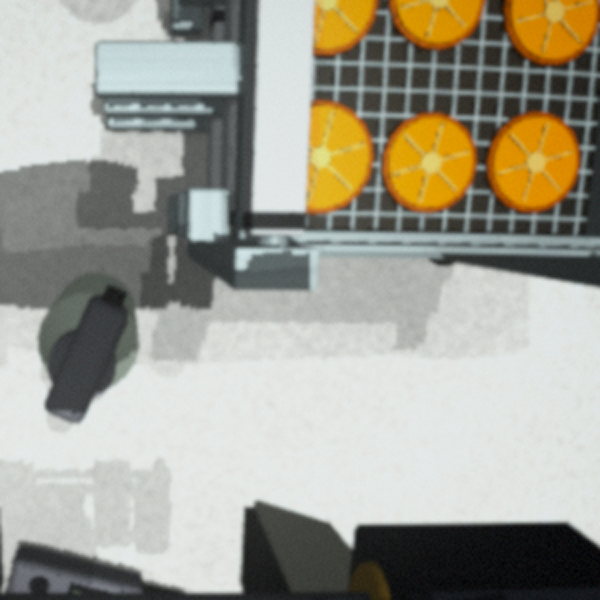

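View pics/t20.png

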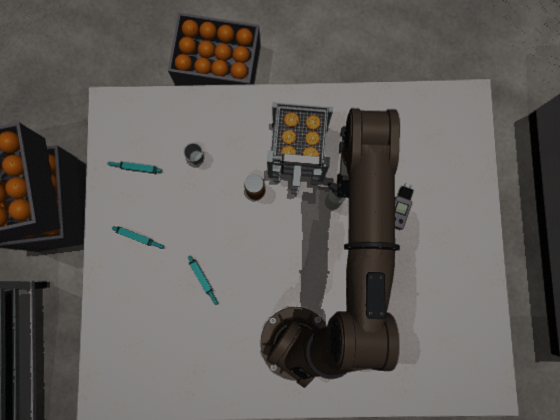

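In the wrist crop the fixed nose enters the right post at (275,242) with only a short gap. The left nose is in its cup, the tube lies level above the tray's front, and the other things haven't moved. Handing in.

Run:
```python
from h import *
print(robot.job_done())
```

```text
the job is handed in; nothing more can be done
None
```

The tray is home and the bar is fitted across the top cups. I handed the job in at about 22 s of the 64 s allowed; the hand-in gave no verdict.

- **Tray:** I lifted it level by its handle, about 30 mm. The wrist force showed its whole weight hanging, so the lugs were clear of the stop blocks. I slid it in 48 mm and lowered it. After release, the wrist picture put its origin about 1.4 mm short of nominal home, inside the 6 mm play. It lies flat, and its handle lines up with the ones below.
- **Bar:** I took the silver bar, not the three teal look-alikes. I set its sprung nose in the left cup at a 13.5° tilt and pushed it in about 25–27 mm (12–14 N). I then levelled it, moved the fixed nose into the right cup, let go and withdrew upward. The last pictures show both noses going into the posts and the tube level above the tray's front.
- **Other things:** The jar, beaker, spray bottle, meter and teal bars looked unmoved in the last pictures.

**Disagreements:** the bar slipped about 1–1.5 mm in the grip while the spring was pressed, which I allowed for. Just before release there was about 3 N of unexplained downward pull, which was gone once the fingers opened. The top camera's view of the bar was blocked by the arm at first, and it was clear in the last picture. The exact height of the seated bar was judged from the pictures only, not measured.

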